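# Load a square tube under the rocker hold-down of a sawing jig

### The job

Clamp the square tube in the sawing jig: press the rocker's tail down onto its stop so that its beak tips up, slide the tube along its channel, under the raised beak, until it is home against the end stop, then press the beak down so that it bears on the tube with more than 8 N for half a second, and leave it resting there. The tube dents easily: never load the rocker or the tube with more than 30 N, and leave the other things on the bench alone.

Things in the scene. Friction and masses are not known exactly. Their poses are not given: they have to be found in the camera images.
- jig: Fixed sawing jig: dark steel plate 205 x 360 x 12 mm, origin on its underside, z up. A channel for the tube runs along its y, centred at x = -50 mm: floor at z = 12 mm, two rails with a 34 mm gap, tops at z = 20 mm, y = -190 to +130 mm. The rocker lies across it, along the jig's x, at y = +70 mm.
- end_stop (a point): Centre of the face of the end stop, a steel block 56 mm wide, 30 mm high closing the channel's +y end; at jig (-50, +130, +27) mm. Axes as the jig's.
- fork_foot (a point): Point on the plate's top under the rocker's pivot, at jig (+15, +70, +12) mm. A grey fork, 44 mm wide in y and 26 mm in x, stands here and carries the pivot. Its height was set by hand and is NOT measured: the pivot is 50 to 58 mm above this point, the fork's top 10 mm above the pivot. Axes as the jig's.
- rocker (a joint): Rocker angle, rad: 0 level, + is tail down, beak up; -0.35 (beak low, in the tube's way) to +0.25 (tail on stop). Steel bar 166 x 28 x 10 mm; stiff pivot, 0.15 N m, stays where left. Tail: tab 34 x 40 mm centred 75 mm to jig +x of the pivot, top 7 mm over pivot line. Beak: ends 76 mm to -x, top 5 mm over pivot line; nose under it 65 mm from pivot, lowest 20 mm under pivot line, over the channel.
- tube_mid (a point): Centre of the loose square tube, 30 x 30 mm, 180 mm long, bare metal, 0.15 to 0.31 kg. Its length is along its y, parallel to the jig's y. It lies in the channel, on the -y side of the rocker; its centre is 15 mm above the channel's floor. Home against the end stop, its centre is at y = +40 mm of the jig.
- round_offcut: Bystander: short upright piece of round steel tube, 60 mm across, 70 mm high; origin under its centre.
- square: Bystander: engineer's square lying flat: wooden stock 22 x 100 x 16 mm, steel blade 140 mm to its +x; origin under the stock's centre.
- cap_bin: Bystander: open grey plastic bin 120 x 160 x 60 mm; origin under its centre.
- hammer: Bystander: hammer with a wooden handle, lying along its x.
Not all that is in view belongs to the job. Of the things shaped like the part that bears tube_mid, the aluminium one is meant.

How it is judged:
By the outcome, as a careful person would: the job done as asked, in the order asked, and still so for the second after the job is handed in, with the robot touching nothing.
It also fails if it takes over 72 s, if anything falls off the work surface, if the arm or the gripper's body presses on something with over 40 N, if the wrist force passes 120 N, or if a joint passes its speed limit or range.

### The arm

A 6-joint arm with a two-finger parallel gripper is mounted at the origin on the work surface. World frame = base frame: x ahead of the robot, y to its left, z up, the work surface at z = 0. Lengths are in m, angles in degrees, forces in N, time in s.
With the tool pointing down it reaches from about 0.3 to 0.75 m from the base axis. Payload 8.5 kg.
Tool frame: the origin (TCP) lies midway between the tips of the shut fingers; the grasp point (between the pads) lies 19 mm behind it (env.grip_depth is the distance from the TCP to the grasp point, in m); x points along the fingers, y is the direction in which the jaws open and shut, and the axes are right-handed (so a half turn about x gives the same grasp; the last joint's range is limited). The gripper opens to 85 mm and grips with 20 to 120 N. Pads are 22 mm wide; open, the fingers measure 114 mm over their backs; the gripper's body (76 mm by 85 mm) begins 54 mm behind the grasp point. The pads swing forward as they close: fully open they stand 13 mm farther back than shut.
Start: joints at [60.258, 21.807, 74.336, -0, 83.858, -12.336], TCP at [0.165, 0.525, 0.209] pointing down, gripper open.
Joint ranges: [-178.18, 178.18], [-50.72, 133.34], [12.68, 142.11], [-81.47, 261.47], [9.98, 163.14], [-165.26, 165.26]. Speed limits (degrees/s): [136.94, 136.94, 180, 180, 180, 180].

### API

Orientations are given as a 3x3 rotation matrix whose columns are the frame's x, y, z axes.
In Python, from rig import env gives the robot as it stands.
- The arm moves only by the tool play_rows, never from a script. Its arguments are lists of equal length, an entry for each row: "travel": the shift along the world's x, y, z in cm, a list of three; "rotation": the turn, a rotation vector about the world's x, y, z in rad, a list of three; "claw": the finger opening in cm, from 0 to 8.54. A call has 1 to 12 rows; each row shifts and turns the pose as measured when the row begins; what a row does not reach is not made up. A row lasts 1/12 s, in which the tool goes at most 41.7 mm and 7.16 degrees, less where a joint would pass 70% of its speed; a pose out of reach is approached as far as the arm can. A call is refused whole if a number of a shift passes 4.17 or a number of a turn 0.125, either way. A call with a gripper value outside its range is refused whole. The fingers move at their own pace and stop on an object; "squeeze" is the grip in N (left out, the last holds). Time passes only in rows, so rows that do not move let the fingers close. It gives the time, the measured TCP pose, the force and the opening at its end, in the units of the state.
- env.observe(): the state, without advancing time (a new reading comes with each control period).
- env.get_image(name): name is "scene" or "top" or "wrist"; returns the picture (384x512x3 uint8, red, green, blue); there is no depth.
- env.camera_info(name): a dict with "vertical_fov" (degrees; the focal length in pixels is half the picture's height over the tangent of half this angle, whatever the lens; pixels are square), "cx", "cy" (the principal point, pixels), "eye" and "rotation" of the camera in the world. Camera axes: x right, y down, z forward; pixel columns grow to the right and rows downward; lengths in m; the calibration is good to about 2 mm. A picture is of the moment at which its call begins: read the wrist's pose just before it. camera_info takes no time and is no camera call; for the wrist camera it gives the pose at the moment of the call.
- env.close_job(): hands the job in, once; it reports no verdict.
The state is a dict: "time_s": time; "q": joint angles; "qvel": joint speeds; "joint_efforts": joint torques, N m; "position": TCP position; "tool_rot": TCP orientation; "ft_force": force on the tool from outside, world axes, zero at the start; "wrist_torque": the same for the moment, N m; "grip_width": finger opening in m.
Only numpy, scipy, OpenCV 4.12 (cv2) and the standard library are available. Lean on these libraries where they do the work, as an engineer would, in place of code of your own. Each camera call takes 0.05 s, during which the arm holds its last target.

## Working session

There is one attempt and no reset: what is moved stays moved. The work goes in short steps, Python scripts to look and compute and a tool call to move; the robot and the scene stay as the last step left them, time stands still between calls to the robot, and variables do not carry over. Pictures are saved under pics/ and viewed, and the job is handed in when it is done.

Besides the shell and the picture viewer there is one more tool, called after "Call:" by a JSON object that holds its "api" and its "payload", one argument or row to a line. play_rows: Moves the arm, as the interface text tells. Its arguments: {"type":"object","properties":{"travel":{"type":"array","items":{"type":"array","items":{"type":"number"}}},"rotation":{"type":"array","items":{"type":"array","items":{"type":"number"}}},"claw":{"type":"array","items":{"type":"number"}},"squeeze":{"type":"number"}},"required":["travel","rotation","claw"]}

```bash
ls; mkdir -p pics; python3 - <<'E'
from rig import env
import cv2
s=env.observe(); print(s)
for n in("scene","top","wrist"):
    print(n,env.camera_info(n)); cv2.imwrite(f"pics/{n}0.png",env.get_image(n)[:,:,::-1])
E
```

```text
pics
{'time_s': 0.0, 'q': array([ 6.02587543e+01,  2.18411697e+01,  7.43848348e+01,  5.35005550e-04,
        8.38575000e+01, -1.23364996e+01]), 'qvel': array([ 0.10234676,  0.03843091, -0.09013122, -0.03246744,  0.01436116,
       -0.12629087]), 'joint_efforts': array([ 1.29403314e-03, -4.48472750e+01, -2.31279552e+01, -7.96737004e-05,
        4.77056281e-03,  1.73741870e-05]), 'position': array([0.16435909, 0.52453114, 0.20860964]), 'tool_rot': array([[-7.31067434e-04,  2.99120275e-01,  9.54215137e-01],
       [-1.26084191e-03,  9.54214357e-01, -2.99120997e-01],
       [-9.99998938e-01, -1.42179205e-03, -3.20451664e-04]]), 'ft_force': array([-0.41024605,  0.50402458,  0.12059207]), 'wrist_torque': array([ 0.04430747, -0.04039736,  0.02110452]), 'grip_width': 0.08537929191434537}
scene {'vertical_fov': 54.277704811524124, 'cx': 255.35543223288914, 'cy': 189.40067115325178, 'eye': array([ 1.07658458, -0.37345039,  1.08292699]), 'rotation': array([[ 0.63956921,  0.65227085, -0.40680949],
       [ 0.76870877, -0.53841098,  0.34525417],
       [ 0.00616853, -0.53353196, -0.84575741]])}
top {'vertical_fov': 51.817072240554474, 'cx': 253.32681916619785, 'cy': 192.505260638791, 'eye': array([0.32305466, 0.02491777, 1.42092628]), 'rotation': array([[ 0.01462581, -0.98286579,  0.18374145],
       [-0.99986628, -0.01303214,  0.00987809],
       [-0.00731429, -0.18386135, -0.98292497]])}
wrist {'vertical_fov': 67.93241694073328, 'cx': 251.99019429801902, 'cy': 189.86620291938004, 'eye': array([0.091075  , 0.54826303, 0.37272758]), 'rotation': array([[ 0.2985912 ,  0.90981113,  0.28824815],
       [ 0.95437756, -0.28382297, -0.09277924],
       [-0.00260014,  0.30280063, -0.95305037]])}
```

```bash
python3 -c "
import cv2
for n in('scene','top','wrist'):
    cv2.imwrite(f'pics/{n}0b.png',cv2.resize(cv2.imread(f'pics/{n}0.png'),(800,600),interpolation=cv2.INTER_CUBIC))"
```

```text
(no output)
```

View pics/scene0b.png

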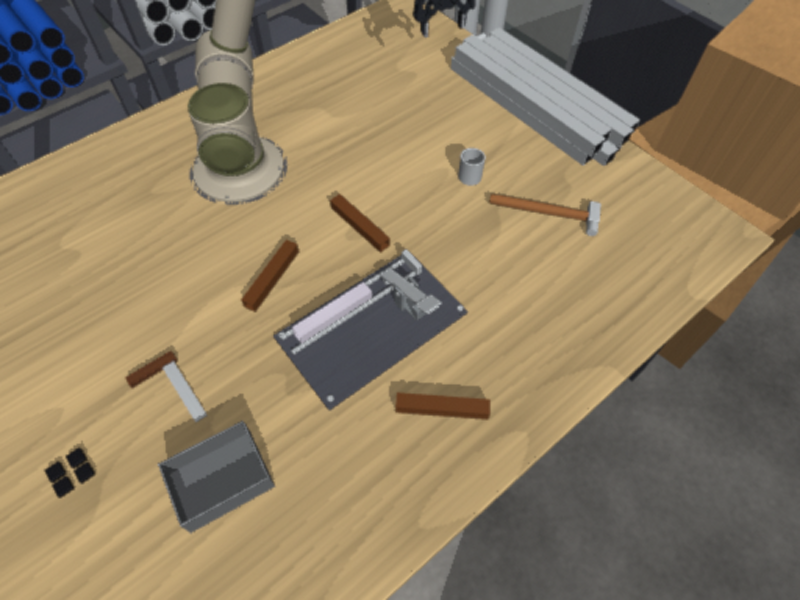

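View pics/top0b.png

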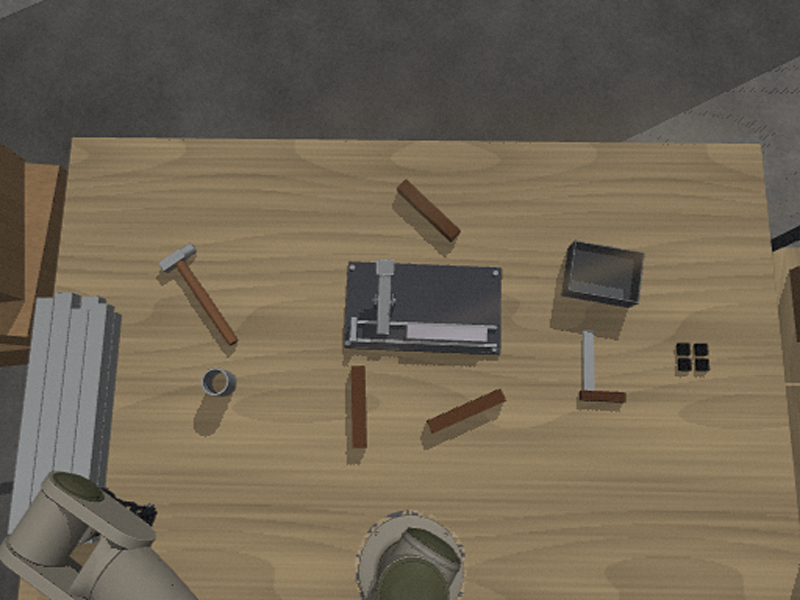

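View pics/wrist0b.png

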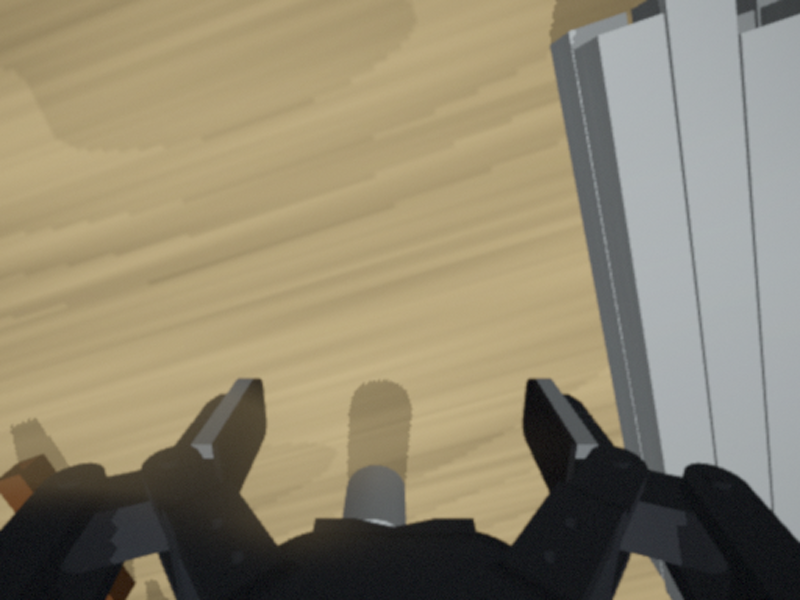

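The scene and top views show the jig (plate about 346–500 x 262–353 in the enlarged top view), with the light tube in its channel, and the rocker across it with its tail away from the robot. The jig's axes are about the world's. I'll zoom in for the corners.

```bash
python3 -c "
import cv2
a=cv2.imread('pics/top0.png')[155:235,210:330]; cv2.imwrite('pics/topc.png',cv2.resize(a,None,fx=6.5,fy=6.5,interpolation=cv2.INTER_CUBIC))
a=cv2.imread('pics/scene0.png')[150:270,160:310]; cv2.imwrite('pics/scenec.png',cv2.resize(a,None,fx=5,fy=5,interpolation=cv2.INTER_CUBIC))"
```

```text
(no output)
```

View pics/topc.png

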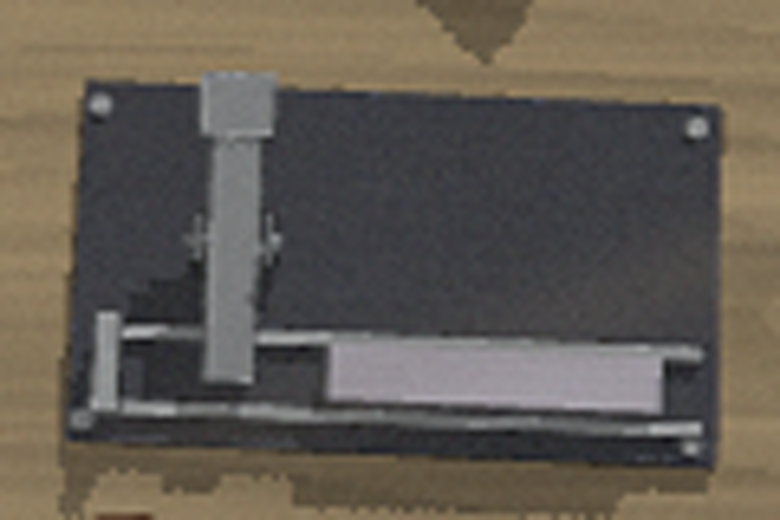

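View pics/scenec.png

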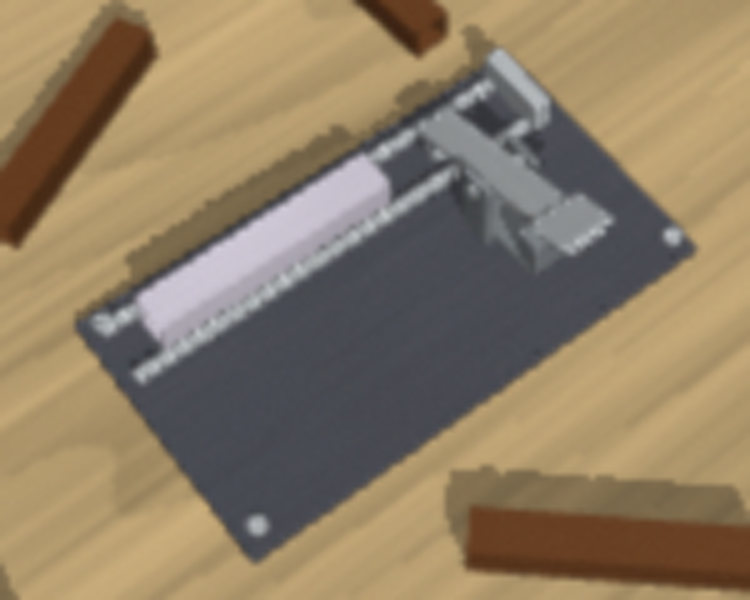

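```bash
cat > h.py <<'E'
import numpy as np, cv2
from scipy.optimize import least_squares
from rig import env
def proj(n,P,ci=None):
    c=ci or env.camera_info(n); f=192/np.tan(np.radians(c['vertical_fov']/2))
    p=(np.atleast_2d(P)-c['eye'])@c['rotation']
    return np.c_[f*p[:,0]/p[:,2]+c['cx'],f*p[:,1]/p[:,2]+c['cy']]
def ray_z(n,uv,z,ci=None):
    c=ci or env.camera_info(n); f=192/np.tan(np.radians(c['vertical_fov']/2))
    d=c['rotation']@np.array([(uv[0]-c['cx'])/f,(uv[1]-c['cy'])/f,1]); return c['eye']+d*(z-c['eye'][2])/d[2]
def jw(p,P):
    c,s=np.cos(p[2]),np.sin(p[2]); P=np.atleast_2d(P)/1000.
    return np.c_[p[0]+c*P[:,0]-s*P[:,1],p[1]+s*P[:,0]+c*P[:,1],P[:,2]]
E
python3 - <<'E'
from h import *
T=lambda u:((np.array(u)+.5)/6.5-.5+[210,155]); S=lambda u:((np.array(u)+.5)/5-.5+[160,150])
obs=[('top',T((85,82)),(102.5,180,12)),('top',T((720,105)),(102.5,-180,12)),('top',T((714,464)),(-102.5,-180,6)),('top',T((66,440)),(-102.5,180,6)),
('scene',S((694,245)),(102.5,180,12)),('scene',S((254,556)),(102.5,-180,6)),('scene',S((75,320)),(-102.5,-180,12))]
for cams in (('top',),('scene',),('top','scene')):
    o=[x for x in obs if x[0] in cams]
    f=lambda p:np.concatenate([(proj(n,jw(p,P))[0]-u) for n,u,P in o])
    r=least_squares(f,[.47,0,0]); print(cams,r.x[:2],np.degrees(r.x[2]),np.round(r.fun.reshape(-1,2),1).tolist())
p=r.x
c,s=np.cos(p[2]),np.sin(p[2])
def tj(w): d=w[:2]-p[:2]; return np.round(np.array([c*d[0]+s*d[1],-s*d[0]+c*d[1]])*1000,1)
for u in((331,343),(662,360),(660,414),(329,402)): print('tube top corner jig',tj(ray_z('top',T(u),.042)))
for u in((372,155),(140,296),(388,185)): print('tube sc',tj(ray_z('scene',S(u),.042)))
print('rail ends',tj(ray_z('top',T((703,353)),.02)),tj(ray_z('top',T((703,430)),.02)))
print('tail far', [tj(ray_z('top',T(u),.06)) for u in((203,72),(277,74),(205,380),(253,382))])
np.save('p.npy',p)
E
```

```text
('top',) [ 0.57414737 -0.02321585] -1.4085438388716676 [[-0.3, -0.4], [0.2, -0.4], [0.4, 0.4], [-0.3, 0.3]]
('scene',) [ 0.57257018 -0.02156339] -1.8005197551624679 [[0.9, -0.6], [-0.4, 0.6], [-0.4, -0.2]]
('top', 'scene') [ 0.57335505 -0.0224948 ] -1.5990267115556698 [[-0.4, -0.4], [0.1, -0.0], [0.1, 0.8], [-0.6, 0.3], [0.8, -0.5], [-0.3, 1.1], [-0.5, 0.3]]
tube top corner jig [-46.4  33.9]
tube top corner jig [ -48.2 -145.3]
tube top corner jig [ -77.6 -144.7]
tube top corner jig [-78.6  33.8]
tube sc [-70.6  39.3]
tube sc [ -74.6 -140.8]
tube sc [-45.   33.5]
rail ends [ -40.2 -170.7] [ -82.7 -171.3]
tail far [array([ 97.4, 109.7]), array([97.9, 69.3]), array([-71.8, 100.4]), array([-71.8,  74.8])]
```

Call:
{"api": "play_rows", "payload": {
  "travel": [
    [2.6,-2.9,0.45],
    [2.6,-2.9,0.45],
    [2.6,-2.9,0.45],
    [2.6,-2.9,0.45],
    [2.6,-2.9,0.45],
    [2.6,-2.9,0.45],
    [2.6,-2.9,0.45],
    [2.6,-2.9,0.45]
  ],
  "rotation": [
    [0,0,-0.081],
    [0,0,-0.081],
    [0,0,-0.081],
    [0,0,-0.081],
    [0,0,-0.081],
    [0,0,-0.081],
    [0,0,-0.081],
    [0,0,-0.081]
  ],
  "claw": [0,0,0,0,0,0,0,0]
}}

```text
time_s: 0.82
position: [0.3728, 0.2853, 0.243]
tool_rot: [[-0.007, 0.823, 0.568], [-0.001, 0.568, -0.823], [-1.0, -0.006, -0.003]]
ft_force: [0.4, 0.3, 0.2]
grip_width: 0.0
```

Call:
{"api": "play_rows", "payload": {
  "travel": [
    [2.6,-2.9,0.45],
    [2.6,-2.9,0.45],
    [2.6,-2.9,0.45],
    [2.6,-2.9,0.45],
    [2.6,-2.9,0.45],
    [2.6,-2.9,0.45],
    [2.6,-2.9,0.45],
    [2.6,-2.9,0.45]
  ],
  "rotation": [
    [0,0,-0.081],
    [0,0,-0.081],
    [0,0,-0.081],
    [0,0,-0.081],
    [0,0,-0.081],
    [0,0,-0.081],
    [0,0,-0.081],
    [0,0,-0.081]
  ],
  "claw": [0,0,0,0,0,0,0,0]
}}

```text
time_s: 1.48
position: [0.5876, 0.0385, 0.2801]
tool_rot: [[-0.008, 0.997, -0.079], [0.005, -0.079, -0.997], [-1.0, -0.008, -0.004]]
ft_force: [0.4, 1.2, 0.8]
grip_width: 0.0
```

```bash
python3 - <<'E'
from h import *
import pickle
c=env.camera_info('wrist'); im=env.get_image('wrist')[:,:,::-1]; c2=env.camera_info('wrist')
print(c['eye'],c2['eye']); pickle.dump(c,open('w1.pkl','wb'))
cv2.imwrite('pics/w1.png',im); cv2.imwrite('pics/w1b.png',cv2.resize(im,(800,600),interpolation=cv2.INTER_CUBIC))
E
```

```text
[0.59570611 0.11544874 0.44440546] [0.6001723  0.11019424 0.44352799]
```

View pics/w1b.png

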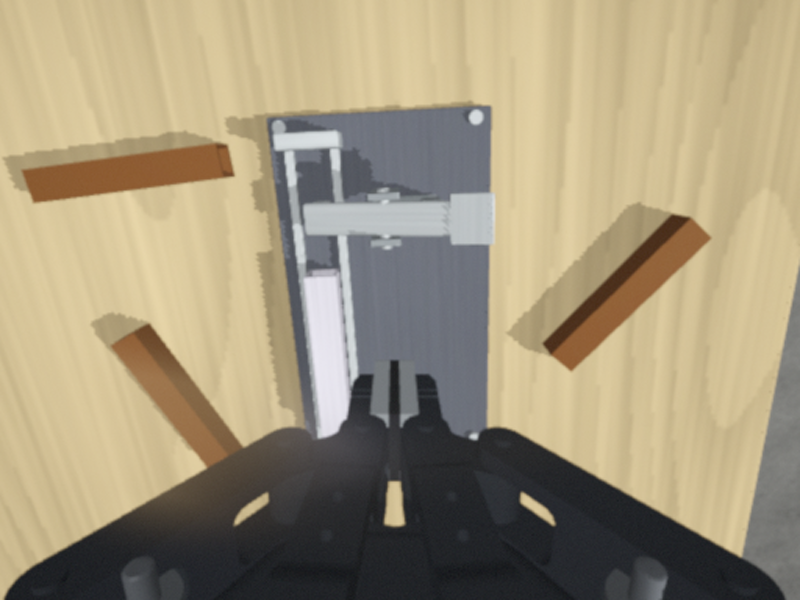

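The wrist view shows the end stop at the upper left (275–340, 140), the rocker (305–495, 218), and the tube's front end at about (322, 272). The arm was still settling, so I'll retake and enlarge.

```bash
python3 - <<'E'
from h import *
import pickle
c=env.camera_info('wrist'); im=env.get_image('wrist')[:,:,::-1]; c2=env.camera_info('wrist')
print(c['eye'],c2['eye'],env.observe()['position']); pickle.dump(c,open('w2.pkl','wb'))
cv2.imwrite('pics/w2.png',im); cv2.imwrite('pics/w2b.png',cv2.resize(im[50:200,160:330],None,fx=4,fy=4,interpolation=cv2.INTER_CUBIC))
E
```

```text
[0.6001723  0.11019424 0.44352799] [0.59787173 0.11286222 0.44302578] [0.5894421  0.03578907 0.27877422]
```

View pics/w2b.png

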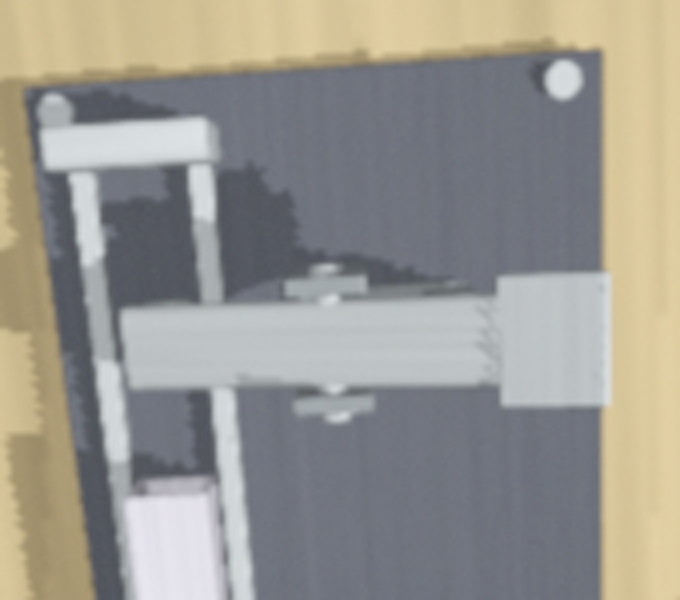

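```bash
cat > fit.py <<'E'
from h import *
import pickle
w=pickle.load(open('w2.pkl','rb'))
T=lambda u:((np.array(u)+.5)/6.5-.5+[210,155]); S=lambda u:((np.array(u)+.5)/5-.5+[160,150]); W=lambda u:((np.array(u)+.5)/4-.5+[160,50])
# kinds: P plate corner signs,z ; J jig pt ; R rocker local; U tube x, end
O=[('top',T((85,82)),'P',(1,1,12)),('top',T((720,105)),'P',(1,-1,12)),('top',T((714,464)),'P',(-1,-1,6)),('top',T((66,440)),'P',(-1,1,6)),
('scene',S((694,245)),'P',(1,1,12)),('scene',S((75,320)),'P',(-1,-1,12)),
('wrist',W((602,50)),'P',(1,1,12)),('wrist',W((27,88)),'P',(-1,1,12)),
('wrist',W((42,168)),'J',(-78,130,42)),('wrist',W((216,165)),'J',(-22,130,42)),
('top',T((703,353)),'J',(-33,-190,20)),('top',T((703,424)),'J',(-67,-190,20)),
('wrist',W((498,275)),'R',(58,20,7)),('wrist',W((608,272)),'R',(92,20,7)),('wrist',W((608,405)),'R',(92,-20,7)),('wrist',W((500,407)),'R',(58,-20,7)),
('wrist',W((120,308)),'R',(-76,14,5)),('wrist',W((122,388)),'R',(-76,-14,5)),
('scene',S((614,220)),'R',(92,20,7)),('scene',S((575,192)),'R',(58,20,7)),('scene',S((525,233)),'R',(58,-20,7)),
('scene',S((445,110)),'R',(-76,14,5)),('scene',S((420,127)),'R',(-76,-14,5)),
('top',T((203,72)),'R',(92,20,7)),('top',T((277,74)),'R',(92,-20,7)),('top',T((203,380)),'R',(-76,14,5)),('top',T((253,382)),'R',(-76,-14,5)),
('wrist',W((126,497)),'U',(-65,90,42)),('wrist',W((218,493)),'U',(-35,90,42)),
('top',T((331,343)),'U',(-35,90,42)),('top',T((662,360)),'U',(-35,-90,42)),('top',T((660,414)),'U',(-65,-90,42)),('top',T((329,402)),'U',(-65,90,42)),
('scene',S((372,155)),'U',(-65,90,42)),('scene',S((140,296)),'U',(-65,-90,42)),('scene',S((388,185)),'U',(-35,90,42))]
def pt(p,k,v):
    if k=='P': q=(p[6]+102.5*v[0],p[7]+180*v[1],v[2])
    elif k=='J': q=v
    elif k=='U': q=(v[0],v[1]+p[5],v[2])
    else:
        c,s=np.cos(p[4]),np.sin(p[4]); q=(15+v[0]*c+v[2]*s,70+v[1],12+p[3]-v[0]*s+v[2]*c)
    return jw(p,q)
f=lambda p:np.concatenate([proj(n,pt(p,k,v),w if n=='wrist' else None)[0]-u for n,u,k,v in O])
r=least_squares(f,[.5625,-.0025,-.028,54,0,-75,12,-20],loss='soft_l1',x_scale=[.01,.01,.02,5,.1,10,5,5])
p=r.x;print(np.round(p,4))
for o,e in zip(O,f(p).reshape(-1,2)): print(o[0],o[2],o[3],np.round(e,1))
np.save('p.npy',p)
J=r.jac; print('sd',np.sqrt(np.diag(np.linalg.inv(J.T@J))*.5))
for nm,k,v in(('tail','R',(75,0,7)),('nose top','R',(-65,0,5)),('tube back','U',(-50,-90,27)),('tube front','U',(-50,90,27)),('stop','J',(-50,130,27))): print(nm,pt(p,k,v)[0].round(4))
E
python3 fit.py
```

```text
[ 5.63500e-01 -3.50000e-03 -3.11000e-02  4.77279e+01 -3.10800e-01
 -7.34371e+01  1.16051e+01 -2.05078e+01]
top P (1, 1, 12) [ 0.2 -0.8]
top P (1, -1, 12) [ 0.7 -0.2]
top P (-1, -1, 6) [0.5 0.7]
top P (-1, 1, 6) [-0.1 -0.1]
scene P (1, 1, 12) [0.7 0.2]
scene P (-1, -1, 12) [-0.8  0.7]
wrist P (1, 1, 12) [ 0.6 -0.2]
wrist P (-1, 1, 12) [-2.  -0.3]
wrist J (-78, 130, 42) [0.4 0.7]
wrist J (-22, 130, 42) [-1.4 -1.1]
top J (-33, -190, 20) [0.1 1.1]
top J (-67, -190, 20) [-0.  -0.4]
wrist R (58, 20, 7) [-0.3  0.3]
wrist R (92, 20, 7) [0.4 0. ]
wrist R (92, -20, 7) [0.2 0.2]
wrist R (58, -20, 7) [-0.  -0.3]
wrist R (-76, 14, 5) [-0.5 -0.1]
wrist R (-76, -14, 5) [1.5 0.1]
scene R (92, 20, 7) [-0.3  0.3]
scene R (58, 20, 7) [0.7 0.8]
scene R (58, -20, 7) [ 0.8 -0.8]
scene R (-76, 14, 5) [ 0.8 -0.2]
scene R (-76, -14, 5) [-0.8  0.6]
top R (92, 20, 7) [-0.1 -0.5]
top R (92, -20, 7) [ 0.  -0.3]
top R (-76, 14, 5) [-0.2 -0.1]
top R (-76, -14, 5) [ 0.1 -0.1]
wrist U (-65, 90, 42) [-0.5  0.2]
wrist U (-35, 90, 42) [-3.   0.1]
top U (-35, 90, 42) [-0.4 -0.3]
top U (-35, -90, 42) [-0.2 -0.7]
top U (-65, -90, 42) [-0.1 -0.5]
top U (-65, 90, 42) [-0.5 -0.9]
scene U (-65, 90, 42) [-1.8 -0.4]
scene U (-65, -90, 42) [-1.2  0.3]
scene U (-35, 90, 42) [ 0.4 -0.4]
sd [3.71314789e-04 3.48895158e-04 2.62927758e-03 1.57891275e+00
 1.44966998e-02 7.37594722e-01 9.03004267e-01 6.83131250e-01]
tail [0.6499 0.0639 0.0893]
nose top [0.5173 0.068  0.0446]
tube back [ 0.5085 -0.1653  0.027 ]
tube front [0.5141 0.0146 0.027 ]
stop [0.5176 0.128  0.027 ]
```

Call:
{"api": "play_rows", "payload": {
  "travel": [
    [1.05,0.47,-2.5],
    [1.05,0.47,-2.5],
    [1.05,0.47,-2.5],
    [1.05,0.47,-2.5],
    [1.05,0.47,-2.5],
    [1.05,0.47,-2.5],
    [0,0,0]
  ],
  "rotation": [
    [0,0,0.007],
    [0,0,0.007],
    [0,0,0.007],
    [0,0,0.007],
    [0,0,0.007],
    [0,0,0.007],
    [0,0,0]
  ],
  "claw": [0,0,0,0,0,0,0]
}}

```text
time_s: 2.17
position: [0.6538, 0.0644, 0.1219]
tool_rot: [[-0.007, 0.999, -0.04], [0.004, -0.04, -0.999], [-1.0, -0.008, -0.003]]
ft_force: [-0.5, 0.2, -0.8]
grip_width: -0.0
```

```bash
python3 -c "
from rig import env
s=env.observe();print(s['position'],s['ft_force'],s['tool_rot'])"
```

```text
[0.65375352 0.06440282 0.12188382] [-0.45356417  0.18308792 -0.80709942] [[-0.00749907  0.99917102 -0.04001296]
 [ 0.0035292  -0.03998739 -0.99919395]
 [-0.99996565 -0.00763423 -0.00322641]]
```

Call:
{"api": "play_rows", "payload": {
  "travel": [
    [0,0,-0.4],
    [0,0,-0.4],
    [0,0,-0.4],
    [0,0,-0.4],
    [0,0,-0.4],
    [0,0,-0.4]
  ],
  "rotation": [
    [0,0,0],
    [0,0,0],
    [0,0,0],
    [0,0,0],
    [0,0,0],
    [0,0,0]
  ],
  "claw": [0,0,0,0,0,0]
}}

```text
time_s: 2.67
position: [0.6537, 0.0645, 0.1017]
tool_rot: [[-0.001, 0.999, -0.039], [0.003, -0.039, -0.999], [-1.0, -0.001, -0.003]]
ft_force: [0.2, 0.3, -0.5]
grip_width: -0.0
```

Call:
{"api": "play_rows", "payload": {
  "travel": [
    [0,0,-0.2],
    [0,0,-0.2],
    [0,0,-0.2],
    [0,0,-0.2]
  ],
  "rotation": [
    [0,0,0],
    [0,0,0],
    [0,0,0],
    [0,0,0]
  ],
  "claw": [0,0,0,0]
}}

```text
time_s: 3.0
position: [0.6538, 0.0642, 0.0939]
tool_rot: [[0.0, 0.999, -0.04], [0.003, -0.04, -0.999], [-1.0, 0.0, -0.003]]
ft_force: [-0.3, 0.6, 0.3]
grip_width: -0.0001
```

Call:
{"api": "play_rows", "payload": {
  "travel": [
    [0,0,-0.2],
    [0,0,-0.2],
    [0,0,-0.2],
    [0,0,-0.2],
    [0,0,-0.2]
  ],
  "rotation": [
    [0,0,0],
    [0,0,0],
    [0,0,0],
    [0,0,0],
    [0,0,0]
  ],
  "claw": [0,0,0,0,0]
}}

```text
time_s: 3.42
position: [0.6539, 0.0641, 0.0829]
tool_rot: [[0.001, 0.999, -0.04], [0.003, -0.04, -0.999], [-1.0, 0.001, -0.003]]
ft_force: [0.1, 1.3, -0.3]
grip_width: -0.0
```

```bash
cat > look.py <<'E'
import sys
from h import *
n,x0,x1,y0,y1,o=sys.argv[1],*map(int,sys.argv[2:6]),sys.argv[6]
im=env.get_image(n)[:,:,::-1]; s=min(800/(x1-x0),600/(y1-y0))
cv2.imwrite('pics/%s.png'%o,cv2.resize(im[y0:y1,x0:x1],None,fx=s,fy=s,interpolation=cv2.INTER_CUBIC)); print(s)
s=env.observe();print(s['position'],s['ft_force'])
E
python3 look.py scene 210 310 140 215 s1
```

```text
8.0
[0.65368292 0.06412947 0.08238481] [ 0.56684896  0.31517526 -1.31212388]
```

View pics/s1.png

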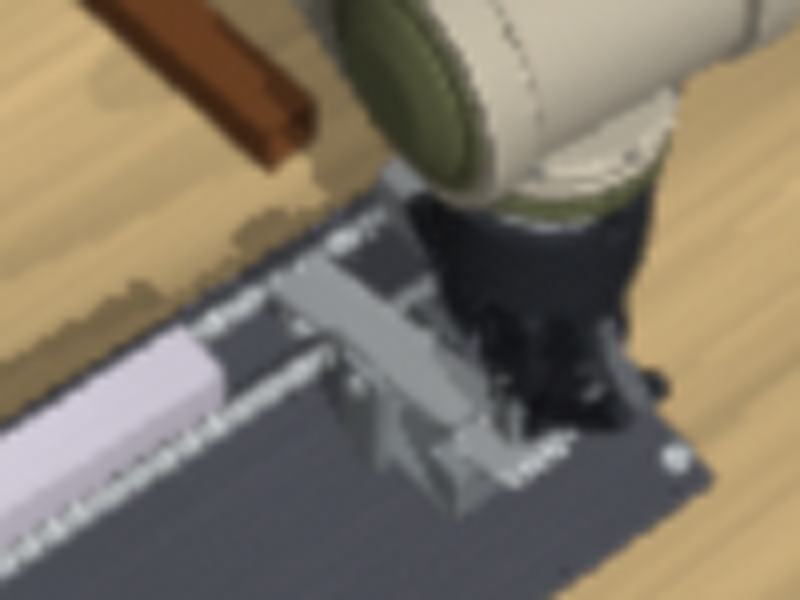

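The beak's end (275, 290 in the crop, i.e. scene pixel 244, 176) hasn't moved, so there is no contact yet. Continuing down.

Call:
{"api": "play_rows", "payload": {
  "travel": [
    [0,0,-0.2],
    [0,0,-0.2],
    [0,0,-0.2]
  ],
  "rotation": [
    [0,0,0],
    [0,0,0],
    [0,0,0]
  ],
  "claw": [0,0,0]
}}

```text
time_s: 3.72
position: [0.6539, 0.0641, 0.0761]
tool_rot: [[0.0, 0.999, -0.04], [0.003, -0.04, -0.999], [-1.0, 0.0, -0.003]]
ft_force: [-0.2, 0.2, 0.5]
grip_width: 0.0003
```

Call:
{"api": "play_rows", "payload": {
  "travel": [
    [0,0,-0.2],
    [0,0,-0.2],
    [0,0,-0.2]
  ],
  "rotation": [
    [0,0,0],
    [0,0,0],
    [0,0,0]
  ],
  "claw": [0,0,0]
}}

```text
time_s: 3.97
position: [0.6549, 0.0641, 0.0705]
tool_rot: [[0.004, 0.999, -0.04], [0.003, -0.04, -0.999], [-1.0, 0.003, -0.003]]
ft_force: [0.4, 0.6, 2.7]
grip_width: -0.0001
```

```bash
python3 look.py scene 210 310 140 215 s2
```

```text
8.0
[0.65472912 0.06407176 0.07007892] [0.62740932 0.12551018 1.55338041]
```

View pics/s2.png

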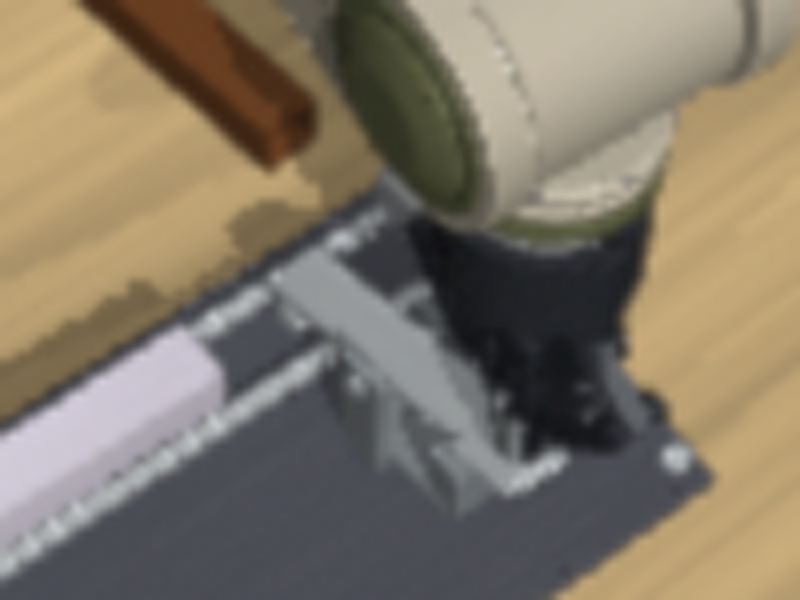

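Call:
{"api": "play_rows", "payload": {
  "travel": [
    [0,0,-0.2],
    [0,0,-0.2]
  ],
  "rotation": [
    [0,0,0],
    [0,0,0]
  ],
  "claw": [0,0]
}}

```text
time_s: 4.18
position: [0.6553, 0.064, 0.0665]
tool_rot: [[0.005, 0.999, -0.04], [0.002, -0.04, -0.999], [-1.0, 0.005, -0.003]]
ft_force: [0.8, -0.2, 3.1]
grip_width: -0.0003
```

Call:
{"api": "play_rows", "payload": {
  "travel": [
    [0,0,-0.2],
    [0,0,-0.2]
  ],
  "rotation": [
    [0,0,0],
    [0,0,0]
  ],
  "claw": [0,0]
}}

```text
time_s: 4.35
position: [0.6557, 0.064, 0.0624]
tool_rot: [[0.006, 0.999, -0.04], [0.002, -0.04, -0.999], [-1.0, 0.006, -0.003]]
ft_force: [1.0, 0.2, 2.1]
grip_width: -0.0003
```

```bash
python3 look.py scene 210 310 140 215 s3; python3 look.py top 210 330 140 230 t3
```

```text
8.0
[0.65543346 0.06399032 0.06194539] [ 0.71048135 -0.35894665  1.7624645 ]
6.666666666666667
[0.65528198 0.06399381 0.06205144] [ 0.43610663  0.8420873  -1.14801998]
```

View pics/s3.png

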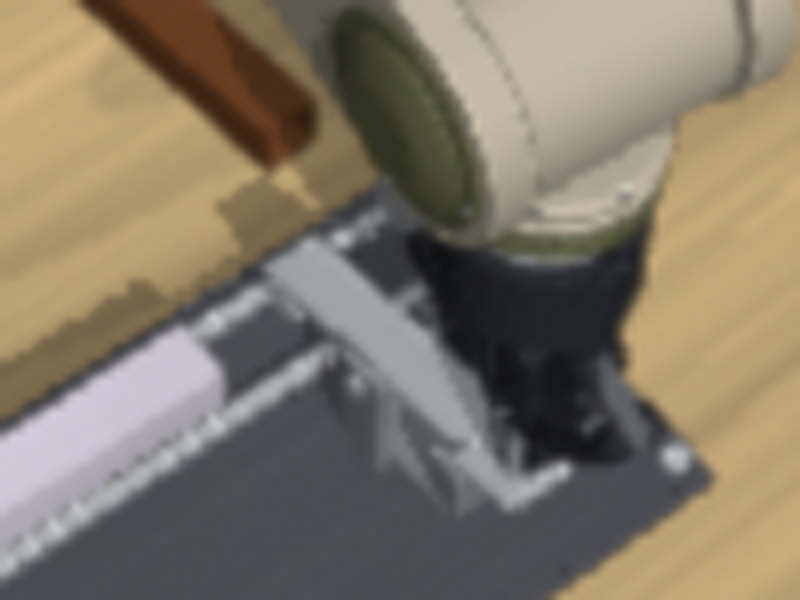

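View pics/t3.png

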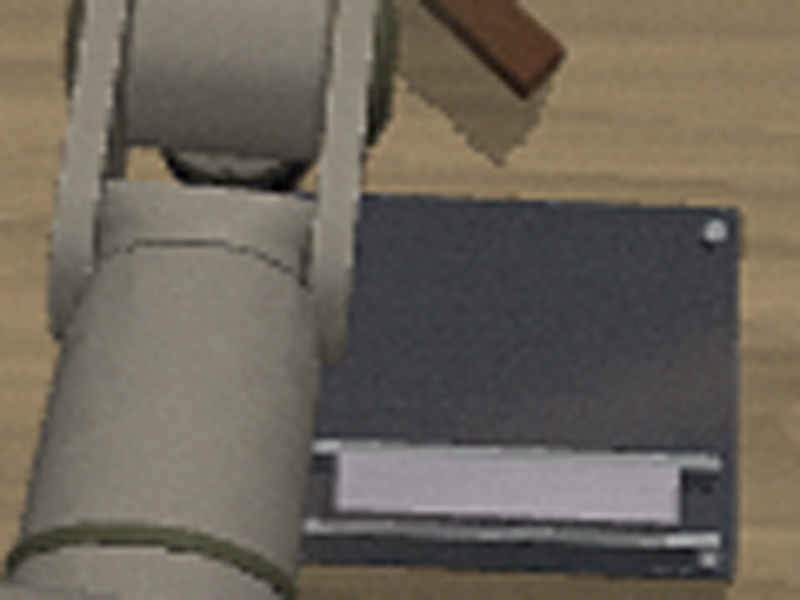

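The beak's end is now rising (270, 265), so the tail is going down at about 2–3 N. Continuing in 1 mm rows to the stop.

Call:
{"api": "play_rows", "payload": {
  "travel": [
    [-0.03,0,-0.15],
    [0,0,-0.15]
  ],
  "rotation": [
    [0,0,0],
    [0,0,0]
  ],
  "claw": [0,0]
}}

```text
time_s: 4.62
position: [0.6552, 0.064, 0.0591]
tool_rot: [[0.005, 0.999, -0.04], [0.002, -0.04, -0.999], [-1.0, 0.005, -0.003]]
ft_force: [1.2, -0.0, 2.5]
grip_width: 0.0
```

Call:
{"api": "play_rows", "payload": {
  "travel": [
    [0,0,-0.1],
    [0,0,-0.1]
  ],
  "rotation": [
    [0,0,0],
    [0,0,0]
  ],
  "claw": [0,0]
}}

```text
time_s: 4.78
position: [0.6553, 0.064, 0.0569]
tool_rot: [[0.006, 0.999, -0.04], [0.002, -0.04, -0.999], [-1.0, 0.006, -0.003]]
ft_force: [1.1, 0.4, 2.3]
grip_width: -0.0001
```

Call:
{"api": "play_rows", "payload": {
  "travel": [
    [0,0,-0.1],
    [0,0,-0.1]
  ],
  "rotation": [
    [0,0,0],
    [0,0,0]
  ],
  "claw": [0,0]
}}

```text
time_s: 4.95
position: [0.6555, 0.064, 0.0548]
tool_rot: [[0.006, 0.999, -0.04], [0.002, -0.04, -0.999], [-1.0, 0.006, -0.003]]
ft_force: [1.7, 0.6, 2.3]
grip_width: 0.0001
```

Call:
{"api": "play_rows", "payload": {
  "travel": [
    [0,0,-0.1],
    [0,0,-0.1]
  ],
  "rotation": [
    [0,0,0],
    [0,0,0]
  ],
  "claw": [0,0]
}}

```text
time_s: 5.12
position: [0.6556, 0.064, 0.0527]
tool_rot: [[0.007, 0.999, -0.04], [0.002, -0.04, -0.999], [-1.0, 0.007, -0.003]]
ft_force: [1.6, 0.6, 1.7]
grip_width: 0.0002
```

Call:
{"api": "play_rows", "payload": {
  "travel": [
    [0,0,-0.1]
  ],
  "rotation": [
    [0,0,0]
  ],
  "claw": [0]
}}

```text
time_s: 5.2
position: [0.6557, 0.0639, 0.0516]
tool_rot: [[0.007, 0.999, -0.04], [0.002, -0.04, -0.999], [-1.0, 0.007, -0.003]]
ft_force: [1.3, -0.7, 2.8]
grip_width: -0.0002
```

Call:
{"api": "play_rows", "payload": {
  "travel": [
    [0,0,-0.1]
  ],
  "rotation": [
    [0,0,0]
  ],
  "claw": [0]
}}

```text
time_s: 5.28
position: [0.6557, 0.0639, 0.0505]
tool_rot: [[0.007, 0.999, -0.04], [0.002, -0.04, -0.999], [-1.0, 0.007, -0.003]]
ft_force: [1.0, 0.0, 3.1]
grip_width: 0.0002
```

Call:
{"api": "play_rows", "payload": {
  "travel": [
    [0,0,-0.1]
  ],
  "rotation": [
    [0,0,0]
  ],
  "claw": [0]
}}

```text
time_s: 5.37
position: [0.6557, 0.0639, 0.0494]
tool_rot: [[0.007, 0.999, -0.04], [0.002, -0.04, -0.999], [-1.0, 0.007, -0.003]]
ft_force: [2.2, 0.9, 2.6]
grip_width: 0.0001
```

Call:
{"api": "play_rows", "payload": {
  "travel": [
    [0,0,-0.1]
  ],
  "rotation": [
    [0,0,0]
  ],
  "claw": [0]
}}

```text
time_s: 5.45
position: [0.6557, 0.0639, 0.0483]
tool_rot: [[0.007, 0.999, -0.04], [0.002, -0.04, -0.999], [-1.0, 0.007, -0.003]]
ft_force: [1.4, -0.1, 2.6]
grip_width: -0.0002
```

```bash
python3 look.py scene 210 310 140 215 s4
```

```text
8.0
[0.65567386 0.06393866 0.04809739] [ 1.23085669 -0.27982431  2.37950435]
```

View pics/s4.png

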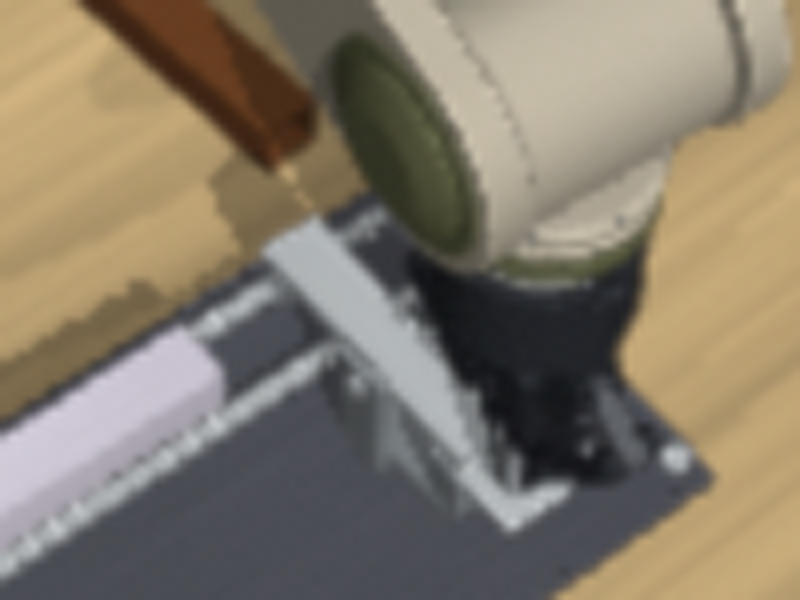

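The beak is well up (end at 270–315, 240). No stop yet, so I'll continue.

Call:
{"api": "play_rows", "payload": {
  "travel": [
    [0,0,-0.1]
  ],
  "rotation": [
    [0,0,0]
  ],
  "claw": [0]
}}

```text
time_s: 5.58
position: [0.6557, 0.0639, 0.0472]
tool_rot: [[0.007, 0.999, -0.04], [0.002, -0.04, -0.999], [-1.0, 0.007, -0.003]]
ft_force: [1.9, -1.1, 3.5]
grip_width: 0.0001
```

Call:
{"api": "play_rows", "payload": {
  "travel": [
    [0,0,-0.1]
  ],
  "rotation": [
    [0,0,0]
  ],
  "claw": [0]
}}

```text
time_s: 5.67
position: [0.6558, 0.0639, 0.0461]
tool_rot: [[0.007, 0.999, -0.04], [0.002, -0.04, -0.999], [-1.0, 0.007, -0.003]]
ft_force: [1.7, -1.1, 3.6]
grip_width: -0.0001
```

Call:
{"api": "play_rows", "payload": {
  "travel": [
    [0,0,-0.1]
  ],
  "rotation": [
    [0,0,0]
  ],
  "claw": [0]
}}

```text
time_s: 5.75
position: [0.6559, 0.0639, 0.0451]
tool_rot: [[0.007, 0.999, -0.04], [0.002, -0.04, -0.999], [-1.0, 0.007, -0.003]]
ft_force: [1.2, 0.7, 3.0]
grip_width: -0.0003
```

Call:
{"api": "play_rows", "payload": {
  "travel": [
    [0,0,-0.1]
  ],
  "rotation": [
    [0,0,0]
  ],
  "claw": [0]
}}

```text
time_s: 5.83
position: [0.656, 0.0639, 0.044]
tool_rot: [[0.008, 0.999, -0.04], [0.002, -0.04, -0.999], [-1.0, 0.007, -0.003]]
ft_force: [1.1, -0.1, 2.4]
grip_width: 0.0
```

```bash
cat > ang.py <<'E'
from h import *
import sys
p=np.load('p.npy')
def pt(h,a,v):
    c,s=np.cos(a),np.sin(a); return jw(p,(15+v[0]*c+v[2]*s,70+v[1],12+h-v[0]*s+v[2]*c))
def fit(obs,h=None):
    S=lambda u:((np.array(u)+.5)/8-.5+[210,140])
    f=lambda q:np.concatenate([proj('scene',pt(h or q[1],q[0],v))[0]-S(u) for u,v in obs])
    r=least_squares(f,[0,54] if h is None else [0]); return r.x.round(3),r.fun.reshape(-1,2).round(1).tolist()
E
python3 - <<'E'
from ang import *
s1=[((275,290),(-76,-14,5)),((315,250),(-76,14,5)),((515,490),(92,-20,7))]
s4=[((268,245),(-76,-14,5)),((315,215),(-76,14,5)),((512,530),(92,-20,7))]
for s in(s1,s4):
    print(fit(s))
    for h in(50,54,58): print(h,fit(s,h))
q=np.array([.35,.25])
for h in(50,58):
  for a in(-.35,-.3,.25): print(h,a,'tailtop',pt(h,a,(75,0,7)).round(4),'outer',pt(h,a,(92,0,7)).round(4))
E
```

```text
(array([-0.297, 48.324]), [[-1.2, -0.5], [0.4, 0.3], [-1.7, 0.1]])
50 (array([-0.3]), [[-1.2, -0.8], [0.4, 0.1], [-1.7, -0.2]])
54 (array([-0.307]), [[-1.2, -1.3], [0.4, -0.5], [-1.7, -1.0]])
58 (array([-0.314]), [[-1.2, -1.9], [0.5, -1.1], [-1.7, -1.9]])
(array([-7.0000e-03,  5.2612e+01]), [[-0.8, 0.2], [0.0, -0.2], [-0.4, 0.0]])
50 (array([0.001]), [[-0.8, 0.6], [0.0, 0.1], [-0.5, 0.6]])
54 (array([-0.011]), [[-0.9, 0.0], [0.0, -0.4], [-0.4, -0.3]])
58 (array([-0.023]), [[-0.9, -0.5], [-0.0, -1.0], [-0.3, -1.1]])
50 -0.35 tailtop [[0.6487 0.0639 0.0943]] outer [[0.6647 0.0634 0.1001]]
50 -0.3 tailtop [[0.6502 0.0639 0.0909]] outer [[0.6665 0.0634 0.0959]]
50 0.25 tailtop [[0.6551 0.0637 0.0502]] outer [[0.6715 0.0632 0.046 ]]
58 -0.35 tailtop [[0.6487 0.0639 0.1023]] outer [[0.6647 0.0634 0.1081]]
58 -0.3 tailtop [[0.6502 0.0639 0.0989]] outer [[0.6665 0.0634 0.1039]]
58 0.25 tailtop [[0.6551 0.0637 0.0582]] outer [[0.6715 0.0632 0.054 ]]
```

```bash
python3 - <<'E'
from h import *
c=env.camera_info('wrist'); s=env.observe()
print('tcp wrist',proj('wrist',s['position'],c),'scene',proj('scene',s['position']))
im=env.get_image('wrist')[:,:,::-1]
cv2.imwrite('pics/w3.png',cv2.resize(im[100:384,80:460],None,fx=2.1,fy=2.1,interpolation=cv2.INTER_CUBIC))
E
```

```text
tcp wrist [[251.06622703 228.41148371]] scene [[274.31052742 203.26419576]]
```

View pics/w3.png

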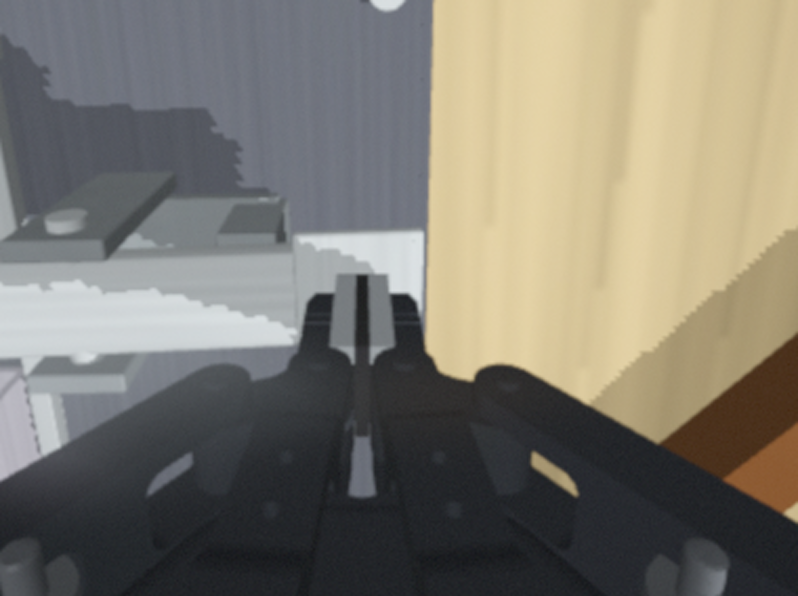

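```bash
python3 - <<'E'
from h import *
import pickle
c=env.camera_info('wrist'); pickle.dump(c,open('w4.pkl','wb'))
im=env.get_image('wrist')[:,:,::-1]; cv2.imwrite('pics/w4full.png',im)
cv2.imwrite('pics/w4.png',cv2.resize(im[190:290,80:300],None,fx=3.6,fy=3.6,interpolation=cv2.INTER_CUBIC))
print(c['eye'])
s=env.observe(); print(s['position'],s['ft_force'])
for z in(.04,.045,.05,.055,.06,.065,.07,.075):
    W=lambda u:(np.array(u)+.5)/2.1-.5+[80,100]
    A,B,C=[ray_z('wrist',W(u),z,c) for u in((294,236),(424,231),(296,343))]
    print(z,A.round(4),B.round(4),np.linalg.norm(A-B).round(4), C.round(4))
E
```

```text
[0.65843212 0.1414235  0.20803407]
[0.6557923  0.06391164 0.04385973] [1.28285168 0.05976589 1.81705235]
0.04 [0.6364 0.0742 0.04  ] [0.6757 0.0742 0.04  ] 0.0392 [0.6344 0.0374 0.04  ]
0.045 [0.6371 0.0762 0.045 ] [0.6752 0.0762 0.045 ] 0.0381 [0.6351 0.0405 0.045 ]
0.05 [0.6377 0.0782 0.05  ] [0.6746 0.0782 0.05  ] 0.0369 [0.6358 0.0436 0.05  ]
0.055 [0.6384 0.0802 0.055 ] [0.6741 0.0802 0.055 ] 0.0357 [0.6365 0.0467 0.055 ]
0.06 [0.6391 0.0822 0.06  ] [0.6736 0.0822 0.06  ] 0.0346 [0.6372 0.0498 0.06  ]
0.065 [0.6397 0.0842 0.065 ] [0.6731 0.0842 0.065 ] 0.0334 [0.638  0.0529 0.065 ]
0.07 [0.6404 0.0862 0.07  ] [0.6726 0.0862 0.07  ] 0.0322 [0.6387 0.056  0.07  ]
0.075 [0.641  0.0882 0.075 ] [0.6721 0.0882 0.075 ] 0.0311 [0.6394 0.0591 0.075 ]
```

View pics/w4.png

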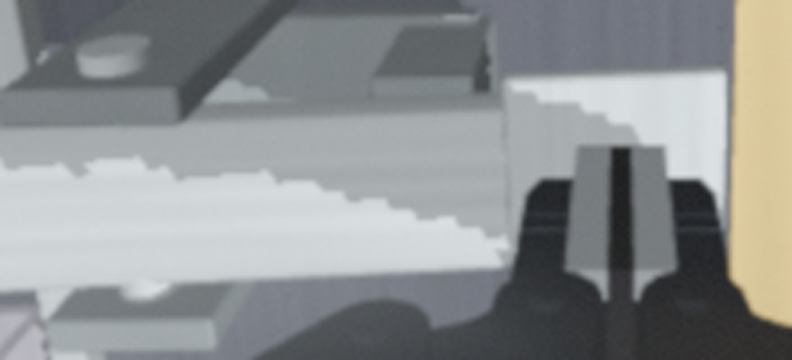

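The tab measures 34 mm long at z ≈ 62 mm, while the TCP reads 44 mm. So the real fingertips are about 18–20 mm above the reported TCP. The rocker is still turning freely, and I expect the stop at TCP ≈ 31–39 mm.

Call:
{"api": "play_rows", "payload": {
  "travel": [
    [-0.03,0,-0.1],
    [-0.03,0,-0.1]
  ],
  "rotation": [
    [0,0,0],
    [0,0,0]
  ],
  "claw": [0,0]
}}

```text
time_s: 6.1
position: [0.6555, 0.0639, 0.042]
tool_rot: [[0.008, 0.999, -0.04], [0.002, -0.04, -0.999], [-1.0, 0.008, -0.003]]
ft_force: [2.0, -0.3, 2.4]
grip_width: -0.0003
```

Call:
{"api": "play_rows", "payload": {
  "travel": [
    [0,0,-0.1],
    [0,0,-0.1]
  ],
  "rotation": [
    [0,0,0],
    [0,0,0]
  ],
  "claw": [0,0]
}}

```text
time_s: 6.27
position: [0.6554, 0.0639, 0.0398]
tool_rot: [[0.008, 0.999, -0.04], [0.002, -0.04, -0.999], [-1.0, 0.008, -0.003]]
ft_force: [2.1, 0.4, 1.9]
grip_width: 0.0004
```

Call:
{"api": "play_rows", "payload": {
  "travel": [
    [0,0,-0.1]
  ],
  "rotation": [
    [0,0,0]
  ],
  "claw": [0]
}}

```text
time_s: 6.35
position: [0.6554, 0.0639, 0.0388]
tool_rot: [[0.008, 0.999, -0.04], [0.002, -0.04, -0.999], [-1.0, 0.008, -0.003]]
ft_force: [2.1, 0.0, 3.0]
grip_width: -0.0004
```

Call:
{"api": "play_rows", "payload": {
  "travel": [
    [0,0,-0.1]
  ],
  "rotation": [
    [0,0,0]
  ],
  "claw": [0]
}}

```text
time_s: 6.43
position: [0.6554, 0.0639, 0.0376]
tool_rot: [[0.008, 0.999, -0.04], [0.002, -0.04, -0.999], [-1.0, 0.008, -0.003]]
ft_force: [1.2, 0.1, 3.2]
grip_width: 0.0004
```

Call:
{"api": "play_rows", "payload": {
  "travel": [
    [0,0,-0.1]
  ],
  "rotation": [
    [0,0,0]
  ],
  "claw": [0]
}}

```text
time_s: 6.52
position: [0.6553, 0.0639, 0.0364]
tool_rot: [[0.008, 0.999, -0.04], [0.002, -0.04, -0.999], [-1.0, 0.008, -0.003]]
ft_force: [1.1, -0.0, 2.6]
grip_width: 0.0
```

Call:
{"api": "play_rows", "payload": {
  "travel": [
    [0,0,-0.1]
  ],
  "rotation": [
    [0,0,0]
  ],
  "claw": [0]
}}

```text
time_s: 6.6
position: [0.6552, 0.0639, 0.0353]
tool_rot: [[0.007, 0.999, -0.04], [0.002, -0.04, -0.999], [-1.0, 0.007, -0.003]]
ft_force: [2.0, 0.0, 2.1]
grip_width: -0.0002
```

Call:
{"api": "play_rows", "payload": {
  "travel": [
    [0,0,-0.1]
  ],
  "rotation": [
    [0,0,0]
  ],
  "claw": [0]
}}

```text
time_s: 6.68
position: [0.6551, 0.0639, 0.0341]
tool_rot: [[0.007, 0.999, -0.04], [0.002, -0.04, -0.999], [-1.0, 0.007, -0.003]]
ft_force: [2.1, 0.3, 2.4]
grip_width: -0.0001
```

Call:
{"api": "play_rows", "payload": {
  "travel": [
    [0,0,-0.1]
  ],
  "rotation": [
    [0,0,0]
  ],
  "claw": [0]
}}

```text
time_s: 6.77
position: [0.655, 0.0639, 0.0329]
tool_rot: [[0.007, 0.999, -0.04], [0.002, -0.04, -0.999], [-1.0, 0.007, -0.003]]
ft_force: [1.5, -0.2, 2.6]
grip_width: -0.0001
```

Call:
{"api": "play_rows", "payload": {
  "travel": [
    [0,0,-0.1]
  ],
  "rotation": [
    [0,0,0]
  ],
  "claw": [0]
}}

```text
time_s: 6.85
position: [0.6549, 0.0639, 0.0318]
tool_rot: [[0.006, 0.999, -0.04], [0.002, -0.04, -0.999], [-1.0, 0.006, -0.003]]
ft_force: [0.1, -0.3, 2.3]
grip_width: -0.0004
```

Call:
{"api": "play_rows", "payload": {
  "travel": [
    [0,0,-0.1]
  ],
  "rotation": [
    [0,0,0]
  ],
  "claw": [0]
}}

```text
time_s: 6.93
position: [0.6547, 0.064, 0.0306]
tool_rot: [[0.006, 0.999, -0.04], [0.002, -0.04, -0.999], [-1.0, 0.006, -0.003]]
ft_force: [-0.1, -0.0, 9.5]
grip_width: 0.0002
```

Call:
{"api": "play_rows", "payload": {
  "travel": [
    [0,0,-0.03]
  ],
  "rotation": [
    [0,0,0]
  ],
  "claw": [0]
}}

```text
time_s: 7.02
position: [0.6548, 0.0639, 0.0307]
tool_rot: [[0.006, 0.999, -0.04], [0.002, -0.04, -0.999], [-1.0, 0.006, -0.002]]
ft_force: [-0.0, -0.6, 6.8]
grip_width: -0.0
```

Call:
{"api": "play_rows", "payload": {
  "travel": [
    [0,0,-0.05]
  ],
  "rotation": [
    [0,0,0]
  ],
  "claw": [0]
}}

```text
time_s: 7.1
position: [0.6548, 0.0639, 0.0307]
tool_rot: [[0.007, 0.999, -0.04], [0.002, -0.04, -0.999], [-1.0, 0.007, -0.002]]
ft_force: [-0.3, -0.2, 7.7]
grip_width: -0.0002
```

```bash
python3 look.py scene 210 310 140 215 s5
```

```text
8.0
[0.65478872 0.0639475  0.03074062] [0.22734557 0.31040952 6.90452704]
```

View pics/s5.png

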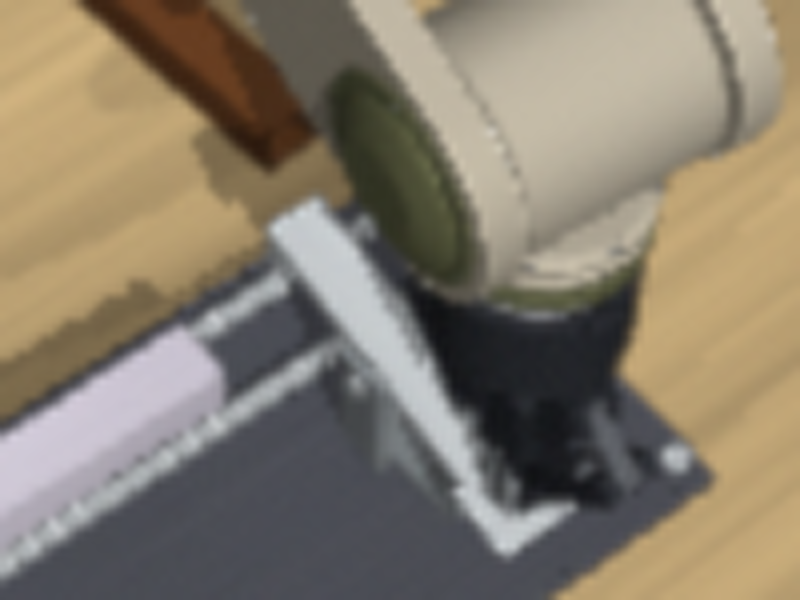

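```bash
python3 - <<'E'
from ang import *
s=[((270,232),(-76,-14,5)),((318,200),(-76,14,5)),((506,557),(92,-20,7))]
print(fit(s))
for h in(50,54,58): print(h,fit(s,h))
E
```

```text
(array([ 0.206, 49.624]), [[-0.7, 0.1], [0.1, -0.1], [-0.1, 0.1]])
50 (array([0.205]), [[-0.7, 0.0], [0.1, -0.2], [-0.1, 0.0]])
54 (array([0.188]), [[-0.8, -0.5], [0.0, -0.8], [0.0, -0.8]])
58 (array([0.171]), [[-0.9, -1.1], [-0.0, -1.3], [0.2, -1.6]])
```

Call:
{"api": "play_rows", "payload": {
  "travel": [
    [0,0,2],
    [0,0,4],
    [0,0,4],
    [0,0,4]
  ],
  "rotation": [
    [0,0,0],
    [0,0,0],
    [0,0,0],
    [0,0,0]
  ],
  "claw": [0,0,0,0]
}}

```text
time_s: 7.48
position: [0.647, 0.0644, 0.1631]
tool_rot: [[-0.021, 0.999, -0.04], [0.004, -0.04, -0.999], [-1.0, -0.021, -0.003]]
ft_force: [0.3, 0.0, 0.7]
grip_width: -0.0002
```

```bash
python3 - <<'E'
from h import *
import pickle
c=env.camera_info('wrist'); im=env.get_image('wrist')[:,:,::-1]; c=env.camera_info('wrist'); im=env.get_image('wrist')[:,:,::-1]
pickle.dump(c,open('w5.pkl','wb')); print(c['eye'])
cv2.imwrite('pics/w5.png',cv2.resize(im[60:260,60:320],None,fx=3,fy=3,interpolation=cv2.INTER_CUBIC))
E
python3 look.py scene 210 310 140 215 s6
```

```text
[0.6549466  0.14164095 0.33690235]
8.0
[0.64909897 0.06435376 0.16576812] [ 0.01262464 -0.64605253 -0.28274871]
```

View pics/w5.png

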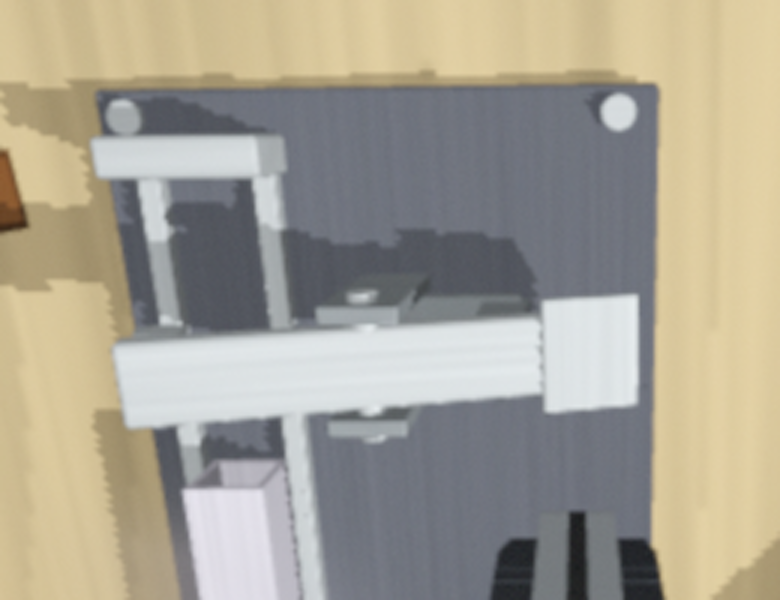

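View pics/s6.png

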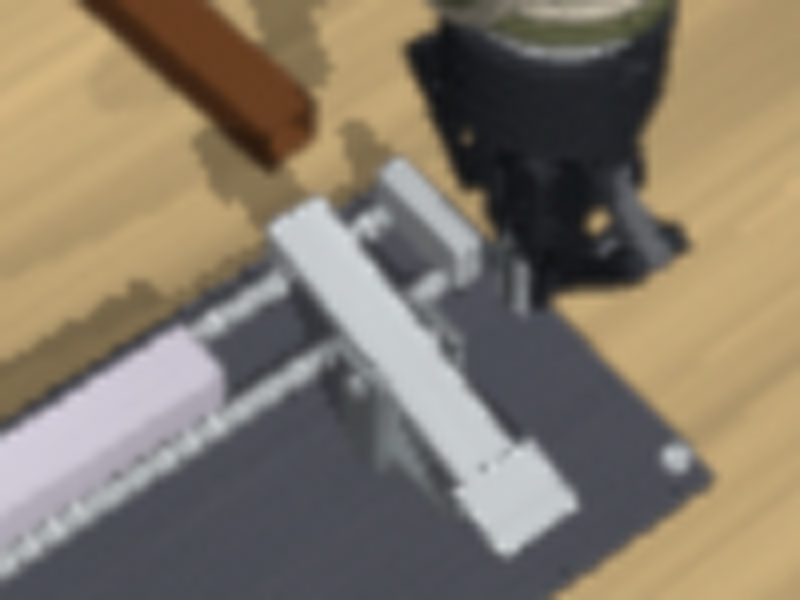

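```bash
python3 - <<'E'
from ang import *
import pickle
w=pickle.load(open('w5.pkl','rb'))
W=lambda u:((np.array(u)+.5)/3-.5+[60,60]); S=lambda u:((np.array(u)+.5)/8-.5+[210,140])
O=[('wrist',W((540,300)),(58,20,7)),('wrist',W((638,295)),(92,20,7)),('wrist',W((637,408)),(92,-20,7)),('wrist',W((545,413)),(58,-20,7)),('wrist',W((113,342)),(-76,14,5)),('wrist',W((127,428)),(-76,-14,5)),
('scene',S((580,500)),(92,20,7)),('scene',S((507,557)),(92,-20,7)),('scene',S((458,490)),(58,-20,7)),('scene',S((268,232)),(-76,-14,5)),('scene',S((318,198)),(-76,14,5))]
P=[('wrist',W((98,92)),(-90.9,159.5,12)),('wrist',W((657,86)),(114.1,159.5,12)),('wrist',W((93,178)),(-78,130,42))]
for cams in(('wrist',),('scene',),('wrist','scene')):
  for fh in(None,50,54):
    # free: a,h, per-wrist eye shift
    def f(q):
        ww=dict(w); ww['eye']=w['eye']+q[2:5]/1000
        e=[proj(n,pt(fh or q[1],q[0],v),ww)[0]-u for n,u,v in O if n in cams]+[proj(n,jw(p,v),ww)[0]-u for n,u,v in P]+[q[2:5]/2]
        return np.concatenate([np.ravel(x) for x in e])
    r=least_squares(f,[.2,54,0,0,0]); print(cams,fh,r.x.round(3),(r.cost).round(2))
E
```

```text
('wrist',) None [2.3400e-01 5.0637e+01 4.3800e-01 4.7000e-02 2.1370e+00] 4.55
('wrist',) 50 [ 2.36000e-01 -2.16036e+02  4.41000e-01  1.06000e-01  1.81700e+00] 4.63
('wrist',) 54 [ 2.260000e-01  1.620151e+03  4.320000e-01 -2.660000e-01  3.844000e+00] 6.74
('scene',) None [ -1.085 -65.707 -40.451  10.439 -37.518] 4754.81
('scene',) 50 [  -1.133 -936.545  -45.877   -2.725    2.195] 6082.99
('scene',) 54 [-1.135000e+00 -1.367514e+03 -4.605200e+01 -3.200000e+00  4.271000e+00] 6180.63
('wrist', 'scene') None [ -0.592 -30.571 -17.495   9.853 -18.356] 12807.95
('wrist', 'scene') 50 [  -0.683 -495.712  -20.783   -0.756   15.763] 13733.02
('wrist', 'scene') 54 [ -0.687 602.65  -20.931  -1.238  17.935] 13826.89
```

The wrist fit gives a rocker angle of 0.234 rad and a pivot height of about 50.6 mm. With the firm 7–9 N reaction, that means the tail is on its stop and the beak is clear. The tube hasn't moved. Next I go behind its −y end.

Call:
{"api": "play_rows", "payload": {
  "travel": [
    [-1.78,-3.4,0],
    [-1.78,-3.4,0],
    [-1.78,-3.4,0],
    [-1.78,-3.4,0],
    [-1.78,-3.4,0],
    [-1.78,-3.4,0],
    [-1.78,-3.4,0],
    [-1.78,-3.4,0],
    [0,0,0],
    [0,0,0]
  ],
  "rotation": [
    [0,0,0],
    [0,0,0],
    [0,0,0],
    [0,0,0],
    [0,0,0],
    [0,0,0],
    [0,0,0],
    [0,0,0],
    [0,0,0],
    [0,0,0]
  ],
  "claw": [0,0,0,0,0,0,0,0,0,0]
}}

```text
time_s: 8.47
position: [0.4895, -0.2128, 0.1484]
tool_rot: [[-0.041, 0.999, -0.036], [0.018, -0.035, -0.999], [-0.999, -0.042, -0.016]]
ft_force: [0.1, 0.3, -0.9]
grip_width: -0.0002
```

```bash
python3 - <<'E'
from h import *
c=env.camera_info('wrist'); im=env.get_image('wrist')[:,:,::-1]
W=lambda u:(np.array(u)+.5)/1.5625-.5
cv2.imwrite('pics/w6.png',cv2.resize(im,(800,600),interpolation=cv2.INTER_CUBIC))
import pickle; pickle.dump(c,open('w6.pkl','wb'))
p=np.load('p.npy'); 
print((proj('wrist',jw(p,[[-65,p[5]-90,42],[-35,p[5]-90,42]]),c)+.5)*1.5625-.5, env.observe()['position'],env.observe()['tool_rot'])
E
```

```text
[[404.26475503 209.81773429]
 [454.38580929 209.84441261]] [ 0.48966768 -0.21262954  0.14827296] [[-0.04165395  0.99850652 -0.03535074]
 [ 0.01759265 -0.03464298 -0.9992449 ]
 [-0.9989772  -0.04224441 -0.01612336]]
```

View pics/w6.png

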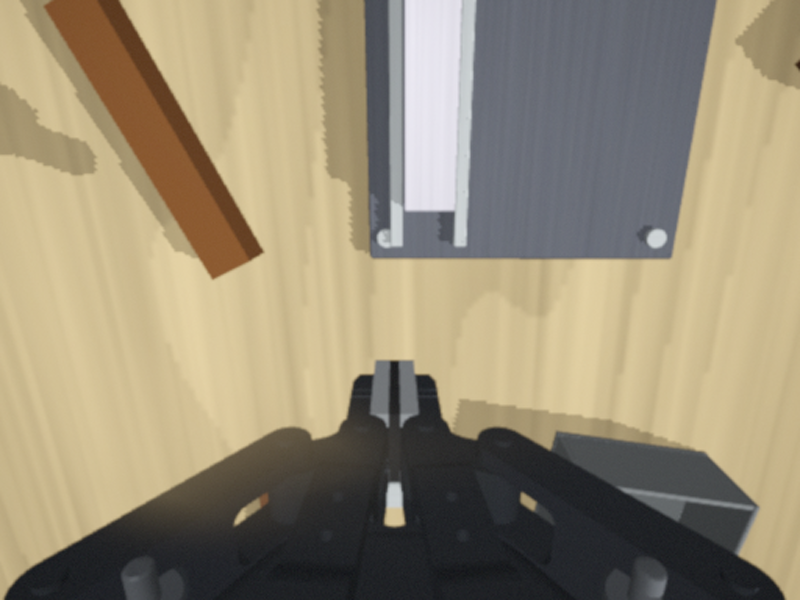

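```bash
python3 - <<'E'
from h import *
import pickle
c=pickle.load(open('w6.pkl','rb'))
for u in((555,433),(705,453),(755,508)):
    print(ray_z('wrist',(np.array(u)+.5)/1.5625-.5,.06,c))
E
```

```text
[ 0.58697781 -0.30775539  0.06      ]
[ 0.68292956 -0.32316955  0.06      ]
[ 0.72205606 -0.36611984  0.06      ]
```

Call:
{"api": "play_rows", "payload": {
  "travel": [
    [0.4,0,-2.2],
    [0.4,0,-2.2],
    [0.4,0,-2.2],
    [0.4,0,-2.2],
    [0.3,0,-2],
    [0,0,0],
    [0,0,0]
  ],
  "rotation": [
    [-0.005,-0.01,0],
    [-0.005,-0.01,0],
    [-0.005,-0.01,0],
    [-0.003,-0.01,0],
    [0,0,0],
    [0,0,0],
    [0,0,0]
  ],
  "claw": [0,0,0,0,0,0,0]
}}

```text
time_s: 9.1
position: [0.5104, -0.2037, 0.0324]
tool_rot: [[-0.005, 1.0, -0.026], [0.003, -0.026, -1.0], [-1.0, -0.005, -0.003]]
ft_force: [-1.0, 0.1, 0.5]
grip_width: -0.0001
```

Call:
{"api": "play_rows", "payload": {
  "travel": [
    [-0.05,0,-0.5],
    [0,0,-0.5],
    [0,0,-0.3]
  ],
  "rotation": [
    [0,0,0],
    [0,0,0],
    [0,0,0]
  ],
  "claw": [0,0,0]
}}

```text
time_s: 9.35
position: [0.5111, -0.2026, 0.0208]
tool_rot: [[-0.003, 1.0, -0.023], [0.002, -0.023, -1.0], [-1.0, -0.003, -0.002]]
ft_force: [0.1, 0.2, -0.4]
grip_width: -0.0
```

```bash
python3 look.py scene 140 280 165 270 s7; python3 -c "
from h import *
im=env.get_image('wrist')[:,:,::-1]
cv2.imwrite('pics/w7.png',cv2.resize(im[100:384,80:460],None,fx=2.1,fy=2.1,interpolation=cv2.INTER_CUBIC))"
```

```text
5.714285714285714
[ 0.51092388 -0.20254514  0.02037759] [-0.50445885  0.8233783  -0.24205563]
```

View pics/s7.png

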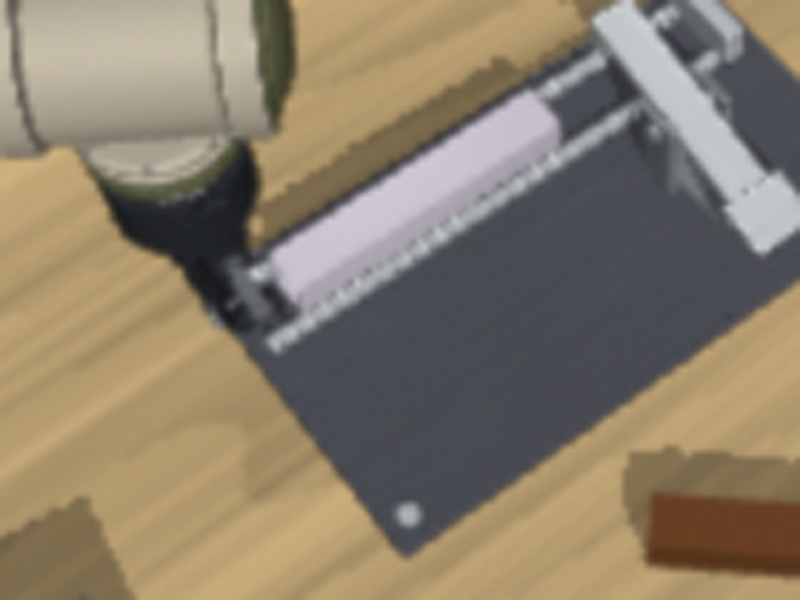

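View pics/w7.png

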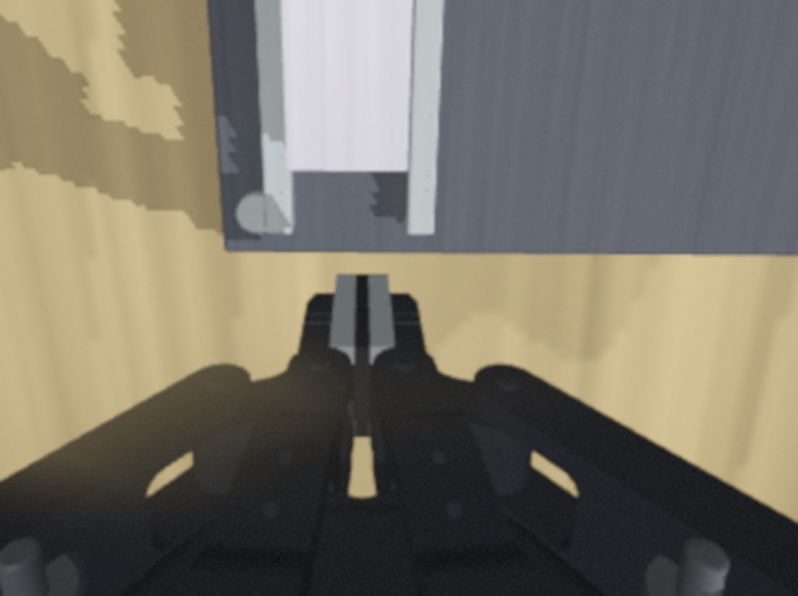

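Call:
{"api": "play_rows", "payload": {
  "travel": [
    [-0.1,0,-0.3],
    [-0.1,0,-0.3],
    [-0.1,0,-0.3],
    [-0.05,0,-0.3],
    [0,0,-0.1],
    [0,0,0]
  ],
  "rotation": [
    [0,0,0],
    [0,0,0],
    [0,0,0],
    [0,0,0],
    [0,0,0],
    [0,0,0]
  ],
  "claw": [0,0,0,0,0,0]
}}

```text
time_s: 9.95
position: [0.5074, -0.2035, 0.0077]
tool_rot: [[-0.001, 1.0, -0.024], [0.001, -0.024, -1.0], [-1.0, -0.001, -0.001]]
ft_force: [0.2, 0.6, -1.0]
grip_width: 0.0
```

Call:
{"api": "play_rows", "payload": {
  "travel": [
    [0,0.4,0],
    [0,0.4,0],
    [0,0.4,0],
    [0,0.4,0]
  ],
  "rotation": [
    [0,0,0],
    [0,0,0],
    [0,0,0],
    [0,0,0]
  ],
  "claw": [0,0,0,0]
}}

```text
time_s: 10.28
position: [0.5075, -0.1868, 0.0078]
tool_rot: [[-0.001, 1.0, -0.025], [0.0, -0.025, -1.0], [-1.0, -0.001, -0.0]]
ft_force: [0.2, 0.0, -0.5]
grip_width: 0.0
```

```bash
python3 look.py scene 140 280 165 270 s8
```

```text
5.714285714285714
[ 0.50730535 -0.18595664  0.00774575] [-0.69992566  0.71327889  0.08283044]
```

View pics/s8.png

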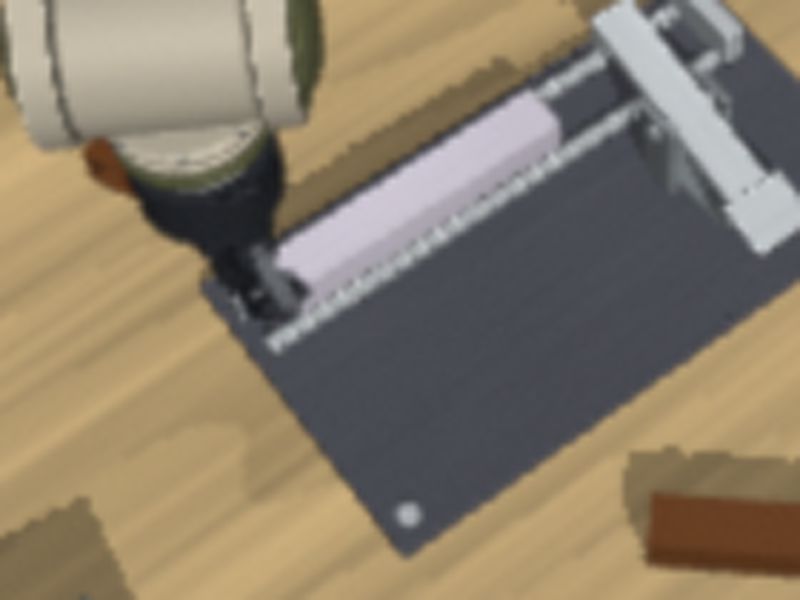

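The finger is behind the tube's end, above the rails, with no contact force yet. Pushing along +y.

Call:
{"api": "play_rows", "payload": {
  "travel": [
    [0,0.3,0],
    [0,0.3,0],
    [0,0.3,0],
    [0.01,0.3,0],
    [0.01,0.3,0]
  ],
  "rotation": [
    [0,0,0],
    [0,0,0],
    [0,0,0],
    [0,0,0],
    [0,0,0]
  ],
  "claw": [0,0,0,0,0]
}}

```text
time_s: 10.75
position: [0.5078, -0.1695, 0.008]
tool_rot: [[-0.0, 1.0, -0.024], [0.0, -0.024, -1.0], [-1.0, -0.0, -0.0]]
ft_force: [-0.7, -0.3, -0.7]
grip_width: 0.0001
```

Call:
{"api": "play_rows", "payload": {
  "travel": [
    [0.01,0.4,0],
    [0.01,0.4,0],
    [0.01,0.4,0],
    [0.01,0.4,0]
  ],
  "rotation": [
    [0,0,0],
    [0,0,0],
    [0,0,0],
    [0,0,0]
  ],
  "claw": [0,0,0,0]
}}

```text
time_s: 11.08
position: [0.5083, -0.1523, 0.008]
tool_rot: [[-0.0, 1.0, -0.025], [-0.0, -0.025, -1.0], [-1.0, -0.0, 0.0]]
ft_force: [-0.4, -0.0, 0.4]
grip_width: -0.0002
```

```bash
python3 look.py scene 140 280 165 270 s9
```

```text
5.714285714285714
[ 0.50821229 -0.15150745  0.00802137] [ 0.65018031  0.64910608 -0.28129324]
```

View pics/s9.png

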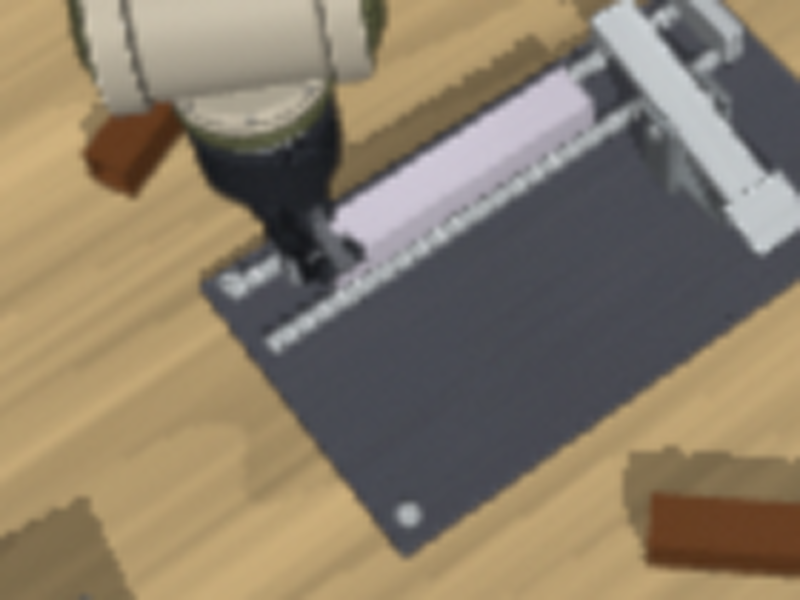

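The tube is sliding; its front is now at (590, 100) against (557, 130) before. Continuing towards the stop.

Call:
{"api": "play_rows", "payload": {
  "travel": [
    [0.01,0.6,0],
    [0.015,0.6,0],
    [0.015,0.6,0],
    [0.015,0.6,0],
    [0.015,0.6,0],
    [0.015,0.6,0],
    [0.015,0.6,0],
    [0.015,0.6,0],
    [0.01,0.4,0],
    [0.01,0.3,0],
    [0,0.3,0]
  ],
  "rotation": [
    [0,0,0],
    [0,0,0],
    [0,0,0],
    [0,0,0],
    [0,0,0],
    [0,0,0],
    [0,0,0],
    [0,0,0],
    [0,0,0],
    [0,0,0],
    [0,0,0]
  ],
  "claw": [0,0,0,0,0,0,0,0,0,0,0]
}}

```text
time_s: 12.05
position: [0.5096, -0.0869, 0.0081]
tool_rot: [[-0.0, 1.0, -0.023], [-0.0, -0.023, -1.0], [-1.0, -0.0, 0.0]]
ft_force: [0.9, -2.0, -0.6]
grip_width: -0.0
```

```bash
python3 look.py scene 170 310 140 245 s10
```

```text
5.714285714285714
[ 0.50945004 -0.08639668  0.00806593] [-0.26004587  0.08886667 -0.32140115]
```

View pics/s10.png

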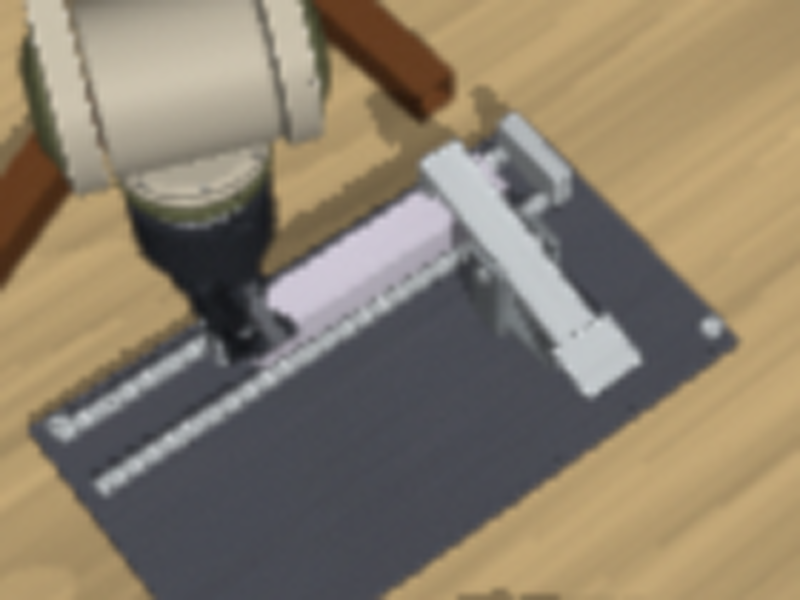

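The tube is passing under the raised beak, with about 20 mm left.

Call:
{"api": "play_rows", "payload": {
  "travel": [
    [0.01,0.3,0],
    [0.01,0.3,0],
    [0.01,0.3,0],
    [0.01,0.3,0],
    [0,0.2,0],
    [0,0.15,0]
  ],
  "rotation": [
    [0,0,0],
    [0,0,0],
    [0,0,0],
    [0,0,0],
    [0,0,0],
    [0,0,0]
  ],
  "claw": [0,0,0,0,0,0]
}}

```text
time_s: 12.6
position: [0.51, -0.07, 0.0081]
tool_rot: [[-0.0, 1.0, -0.024], [-0.0, -0.024, -1.0], [-1.0, -0.0, 0.0]]
ft_force: [0.0, -1.1, -0.5]
grip_width: 0.0002
```

Call:
{"api": "play_rows", "payload": {
  "travel": [
    [0,0.12,0],
    [0,0.12,0]
  ],
  "rotation": [
    [0,0,0],
    [0,0,0]
  ],
  "claw": [0,0]
}}

```text
time_s: 12.77
position: [0.51, -0.0673, 0.0081]
tool_rot: [[-0.0, 1.0, -0.024], [-0.0, -0.024, -1.0], [-1.0, -0.0, 0.0]]
ft_force: [-0.4, -0.3, -1.1]
grip_width: 0.0001
```

Call:
{"api": "play_rows", "payload": {
  "travel": [
    [0,0.1,0],
    [0,0.1,0]
  ],
  "rotation": [
    [0,0,0],
    [0,0,0]
  ],
  "claw": [0,0]
}}

```text
time_s: 12.93
position: [0.5101, -0.0651, 0.0081]
tool_rot: [[-0.0, 1.0, -0.024], [-0.0, -0.024, -1.0], [-1.0, -0.0, 0.0]]
ft_force: [0.9, -0.7, -0.1]
grip_width: -0.0002
```

Call:
{"api": "play_rows", "payload": {
  "travel": [
    [0,0.1,0],
    [0,0.1,0]
  ],
  "rotation": [
    [0,0,0],
    [0,0,0]
  ],
  "claw": [0,0]
}}

```text
time_s: 13.1
position: [0.5101, -0.063, 0.0081]
tool_rot: [[-0.0, 1.0, -0.024], [-0.0, -0.024, -1.0], [-1.0, -0.0, 0.0]]
ft_force: [-0.3, -0.5, -0.4]
grip_width: 0.0001
```

Call:
{"api": "play_rows", "payload": {
  "travel": [
    [0,0.08,0],
    [0,0.08,0]
  ],
  "rotation": [
    [0,0,0],
    [0,0,0]
  ],
  "claw": [0,0]
}}

```text
time_s: 13.27
position: [0.5104, -0.0625, 0.0082]
tool_rot: [[0.0, 1.0, -0.024], [-0.003, -0.024, -1.0], [-1.0, 0.0, 0.003]]
ft_force: [-0.8, -8.3, 0.4]
grip_width: -0.0002
```

Call:
{"api": "play_rows", "payload": {
  "travel": [
    [0,0.08,0],
    [0,0.08,0]
  ],
  "rotation": [
    [0,0,0],
    [0,0,0]
  ],
  "claw": [0,0]
}}

```text
time_s: 13.43
position: [0.5108, -0.0627, 0.0085]
tool_rot: [[0.001, 1.0, -0.023], [-0.006, -0.023, -1.0], [-1.0, 0.002, 0.006]]
ft_force: [0.4, -5.9, 0.6]
grip_width: 0.0001
```

Call:
{"api": "play_rows", "payload": {
  "travel": [
    [0,0.08,0],
    [0,0.08,0]
  ],
  "rotation": [
    [0,0,0],
    [0,0,0]
  ],
  "claw": [0,0]
}}

```text
time_s: 13.6
position: [0.5112, -0.0628, 0.0086]
tool_rot: [[0.002, 1.0, -0.023], [-0.009, -0.023, -1.0], [-1.0, 0.002, 0.009]]
ft_force: [-1.0, -5.6, -0.7]
grip_width: -0.0
```

The tube met the end stop at 6–8 N, with the TCP at y = −0.0625 (predicted −0.063). Backing off and looking.

Call:
{"api": "play_rows", "payload": {
  "travel": [
    [0,-0.5,0],
    [0,-1,0],
    [0,-1,1],
    [0,0,3.5],
    [0,0,3.5],
    [0,0,3.5],
    [0,0,2],
    [0,0,0]
  ],
  "rotation": [
    [0,0,0],
    [0.005,0,0],
    [0.005,0,0],
    [0,0,0],
    [0,0,0],
    [0,0,0],
    [0,0,0],
    [0,0,0]
  ],
  "claw": [0,0,0,0,0,0,0,0]
}}

```text
time_s: 14.27
position: [0.5089, -0.0918, 0.1482]
tool_rot: [[-0.002, 1.0, -0.024], [0.008, -0.024, -1.0], [-1.0, -0.003, -0.008]]
ft_force: [-0.2, -0.2, -0.8]
grip_width: -0.0001
```

```bash
python3 look.py scene 210 310 140 215 s11; python3 - <<'E'
from h import *
import pickle
c=env.camera_info('wrist'); im=env.get_image('wrist')[:,:,::-1]
pickle.dump(c,open('w8.pkl','wb')); print(c['eye'],env.observe()['tool_rot'])
cv2.imwrite('pics/w8.png',cv2.resize(im,(800,600),interpolation=cv2.INTER_CUBIC))
E
```

```text
8.0
[ 0.50841097 -0.09161974  0.1464578 ] [-0.03796372  0.05583715  1.10909957]
[ 0.511679   -0.01512332  0.31114714] [[-0.00747159  0.99966914 -0.02461281]
 [ 0.00986404 -0.02453862 -0.99965022]
 [-0.99992344 -0.00771176 -0.00967744]]
```

View pics/s11.png

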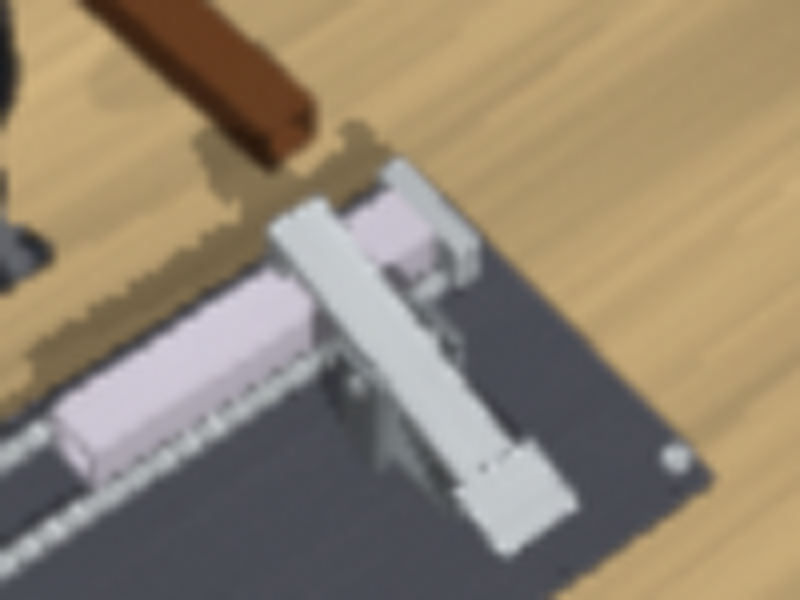

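View pics/w8.png

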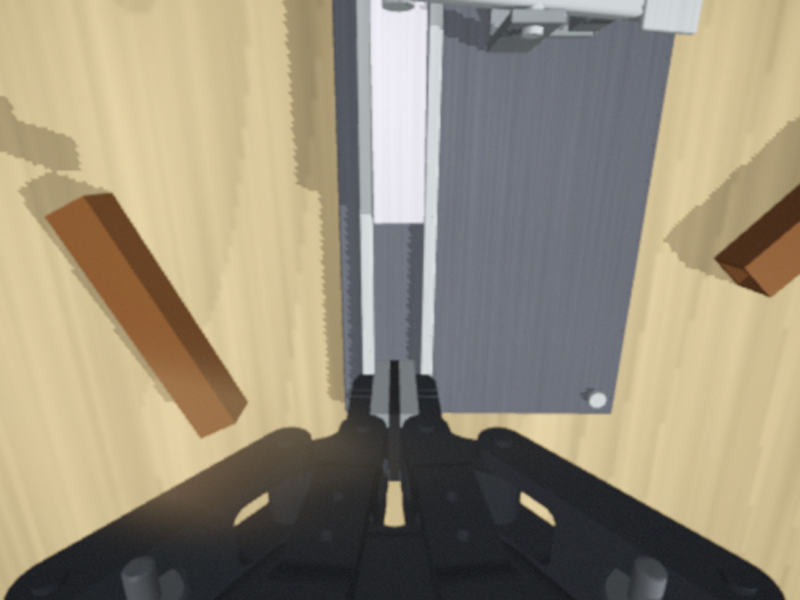

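The scene view shows the tube's front flush against the end stop (435–470, 220–260) and the beak still up. Now over the beak.

Call:
{"api": "play_rows", "payload": {
  "travel": [
    [0.2,2.65,-0.4],
    [0.2,2.65,-0.4],
    [0.2,2.65,-0.4],
    [0.2,2.65,-0.4],
    [0.2,2.65,-0.4],
    [0.2,2.5,-0.4],
    [0,0,-0.5],
    [0,0,-0.5],
    [0,0,0]
  ],
  "rotation": [
    [-0.001,-0.001,0],
    [-0.001,-0.001,0],
    [-0.001,-0.001,0],
    [-0.001,-0.001,0],
    [-0.001,-0.001,0],
    [-0.001,-0.001,0],
    [0,0,0],
    [0,0,0],
    [0,0,0]
  ],
  "claw": [0,0,0,0,0,0,0,0,0]
}}

```text
time_s: 15.12
position: [0.5123, 0.0712, 0.0933]
tool_rot: [[-0.028, 0.999, -0.028], [0.01, -0.028, -1.0], [-1.0, -0.028, -0.009]]
ft_force: [0.5, -0.5, -0.2]
grip_width: 0.0004
```

```bash
python3 - <<'E'
from h import *
c=env.camera_info('wrist'); s=env.observe(); im=env.get_image('wrist')[:,:,::-1]
print(s['position'],s['ft_force'],s['tool_rot'].round(3))
cv2.imwrite('pics/w9.png',cv2.resize(im[80:340,60:460],None,fx=2,fy=2,interpolation=cv2.INTER_CUBIC))
E
```

```text
[0.5123119  0.07120379 0.09329134] [ 0.49153657 -0.47149662 -0.24949169] [[-0.028  0.999 -0.028]
 [ 0.01  -0.028 -1.   ]
 [-1.    -0.028 -0.009]]
```

View pics/w9.png

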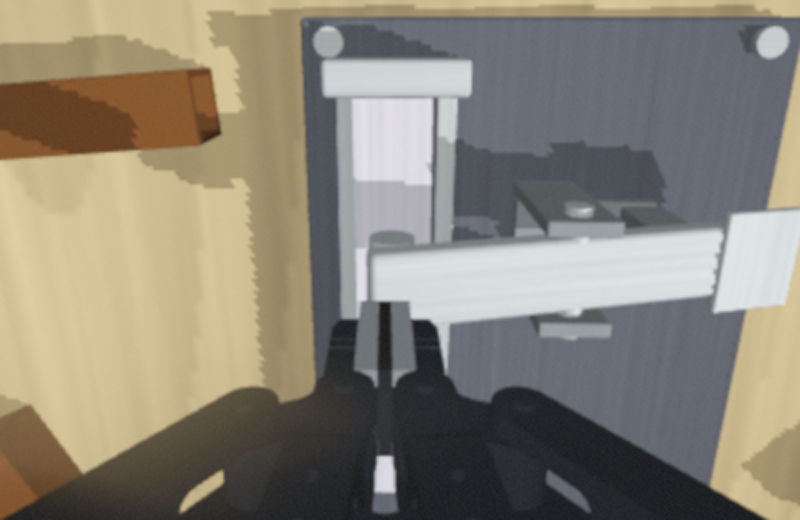

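The tube is visibly against the end stop, and the fingers are near the beak's end. I'll move 8 mm in +x, straighten the tool and lower.

Call:
{"api": "play_rows", "payload": {
  "travel": [
    [0.25,-0.08,-0.3],
    [0.25,-0.08,-0.3],
    [0.2,-0.08,-0.3],
    [0.1,-0.05,-0.3],
    [0,0,0]
  ],
  "rotation": [
    [-0.003,-0.008,0],
    [-0.003,-0.007,0],
    [-0.003,-0.007,0],
    [0,-0.006,0],
    [0,0,0]
  ],
  "claw": [0,0,0,0,0]
}}

```text
time_s: 15.58
position: [0.5217, 0.0641, 0.0802]
tool_rot: [[0.003, 0.999, -0.034], [-0.0, -0.034, -0.999], [-1.0, 0.003, 0.0]]
ft_force: [0.7, 0.4, -0.2]
grip_width: 0.0003
```

Call:
{"api": "play_rows", "payload": {
  "travel": [
    [0,0,-0.2],
    [0,0,-0.2],
    [0,0,-0.2]
  ],
  "rotation": [
    [0,0,0],
    [0,0,0],
    [0,0,0]
  ],
  "claw": [0,0,0]
}}

```text
time_s: 15.83
position: [0.5221, 0.0635, 0.0742]
tool_rot: [[0.005, 0.999, -0.034], [-0.0, -0.034, -0.999], [-1.0, 0.005, 0.0]]
ft_force: [-0.7, -0.5, -0.6]
grip_width: -0.0002
```

Call:
{"api": "play_rows", "payload": {
  "travel": [
    [0,0,-0.2],
    [0,0,-0.2],
    [0,0,-0.2]
  ],
  "rotation": [
    [0,0,0],
    [0,0,0],
    [0,0,0]
  ],
  "claw": [0,0,0]
}}

```text
time_s: 16.08
position: [0.5221, 0.0636, 0.0677]
tool_rot: [[0.005, 0.999, -0.034], [-0.0, -0.034, -0.999], [-1.0, 0.005, 0.0]]
ft_force: [0.5, 1.0, -0.6]
grip_width: -0.0003
```

Call:
{"api": "play_rows", "payload": {
  "travel": [
    [-0.1,0.3,-0.1],
    [0,0.1,-0.1],
    [0,0,-0.15]
  ],
  "rotation": [
    [0,0,0],
    [0,0,0],
    [0,0,0]
  ],
  "claw": [0,0,0]
}}

```text
time_s: 16.33
position: [0.5209, 0.0681, 0.0637]
tool_rot: [[0.005, 0.999, -0.034], [-0.0, -0.034, -0.999], [-1.0, 0.005, 0.0]]
ft_force: [0.8, 0.3, -0.7]
grip_width: -0.0
```

Call:
{"api": "play_rows", "payload": {
  "travel": [
    [0,0,-0.15],
    [0,0,-0.15]
  ],
  "rotation": [
    [0,0,0],
    [0,0,0]
  ],
  "claw": [0,0]
}}

```text
time_s: 16.5
position: [0.5209, 0.0683, 0.0607]
tool_rot: [[0.005, 0.999, -0.034], [-0.0, -0.034, -0.999], [-1.0, 0.005, 0.0]]
ft_force: [-0.8, 0.0, 2.7]
grip_width: 0.0001
```

Call:
{"api": "play_rows", "payload": {
  "travel": [
    [0,0,-0.15],
    [0,0,-0.15]
  ],
  "rotation": [
    [0,0,0],
    [0,0,0]
  ],
  "claw": [0,0]
}}

```text
time_s: 16.67
position: [0.5208, 0.0683, 0.0576]
tool_rot: [[0.005, 0.999, -0.034], [-0.001, -0.034, -0.999], [-1.0, 0.005, 0.0]]
ft_force: [-1.5, 1.1, 2.9]
grip_width: -0.0002
```

Call:
{"api": "play_rows", "payload": {
  "travel": [
    [0,0,-0.1],
    [0,0,-0.1]
  ],
  "rotation": [
    [0,0,0],
    [0,0,0]
  ],
  "claw": [0,0]
}}

```text
time_s: 16.83
position: [0.5206, 0.0684, 0.0553]
tool_rot: [[0.005, 0.999, -0.034], [-0.0, -0.034, -0.999], [-1.0, 0.005, 0.0]]
ft_force: [-0.8, -0.5, 2.1]
grip_width: 0.0001
```

Contact was at TCP z ≈ 0.061 and the rocker is turning at about 2.5 N. I expect the nose to meet the tube at about 0.045–0.049.

Call:
{"api": "play_rows", "payload": {
  "travel": [
    [0,0,-0.1],
    [0,0,-0.1]
  ],
  "rotation": [
    [0,0,0],
    [0,0,0]
  ],
  "claw": [0,0]
}}

```text
time_s: 17.0
position: [0.5206, 0.0683, 0.0532]
tool_rot: [[0.004, 0.999, -0.034], [-0.0, -0.034, -0.999], [-1.0, 0.004, 0.0]]
ft_force: [-1.7, 0.2, 2.6]
grip_width: -0.0001
```

Call:
{"api": "play_rows", "payload": {
  "travel": [
    [0,0,-0.1],
    [0,0,-0.08]
  ],
  "rotation": [
    [0,0,0],
    [0,0,0]
  ],
  "claw": [0,0]
}}

```text
time_s: 17.17
position: [0.5205, 0.0683, 0.0511]
tool_rot: [[0.004, 0.999, -0.034], [-0.0, -0.034, -0.999], [-1.0, 0.004, 0.0]]
ft_force: [-1.2, 0.2, 1.8]
grip_width: 0.0
```

Call:
{"api": "play_rows", "payload": {
  "travel": [
    [0,0,-0.08]
  ],
  "rotation": [
    [0,0,0]
  ],
  "claw": [0]
}}

```text
time_s: 17.25
position: [0.5204, 0.0683, 0.0502]
tool_rot: [[0.004, 0.999, -0.034], [-0.0, -0.034, -0.999], [-1.0, 0.004, 0.0]]
ft_force: [-2.1, 0.5, 2.0]
grip_width: 0.0
```

Call:
{"api": "play_rows", "payload": {
  "travel": [
    [0,0,-0.08]
  ],
  "rotation": [
    [0,0,0]
  ],
  "claw": [0]
}}

```text
time_s: 17.33
position: [0.5204, 0.0684, 0.0493]
tool_rot: [[0.004, 0.999, -0.034], [-0.0, -0.034, -0.999], [-1.0, 0.004, 0.0]]
ft_force: [-1.7, -0.7, 1.2]
grip_width: -0.0002
```

Call:
{"api": "play_rows", "payload": {
  "travel": [
    [0,0,-0.08]
  ],
  "rotation": [
    [0,0,0]
  ],
  "claw": [0]
}}

```text
time_s: 17.42
position: [0.5203, 0.0684, 0.0484]
tool_rot: [[0.004, 0.999, -0.034], [-0.0, -0.034, -0.999], [-1.0, 0.004, 0.0]]
ft_force: [-2.3, 0.2, 2.6]
grip_width: 0.0001
```

Call:
{"api": "play_rows", "payload": {
  "travel": [
    [0,0,-0.08]
  ],
  "rotation": [
    [0,0,0]
  ],
  "claw": [0]
}}

```text
time_s: 17.5
position: [0.5203, 0.0683, 0.0475]
tool_rot: [[0.004, 0.999, -0.034], [-0.0, -0.034, -0.999], [-1.0, 0.004, 0.0]]
ft_force: [-0.6, -0.0, 1.1]
grip_width: -0.0004
```

Call:
{"api": "play_rows", "payload": {
  "travel": [
    [0,0,-0.07]
  ],
  "rotation": [
    [0,0,0]
  ],
  "claw": [0]
}}

```text
time_s: 17.58
position: [0.5202, 0.0684, 0.0467]
tool_rot: [[0.003, 0.999, -0.034], [-0.0, -0.034, -0.999], [-1.0, 0.003, 0.0]]
ft_force: [-1.7, -0.1, 2.0]
grip_width: -0.0002
```

Call:
{"api": "play_rows", "payload": {
  "travel": [
    [0,0,-0.07]
  ],
  "rotation": [
    [0,0,0]
  ],
  "claw": [0]
}}

```text
time_s: 17.67
position: [0.5202, 0.0684, 0.0459]
tool_rot: [[0.003, 0.999, -0.034], [-0.0, -0.034, -0.999], [-1.0, 0.003, 0.0]]
ft_force: [-0.8, 0.8, 2.5]
grip_width: 0.0004
```

Call:
{"api": "play_rows", "payload": {
  "travel": [
    [0,0,-0.07]
  ],
  "rotation": [
    [0,0,0]
  ],
  "claw": [0]
}}

```text
time_s: 17.75
position: [0.5201, 0.0683, 0.0451]
tool_rot: [[0.003, 0.999, -0.034], [-0.0, -0.034, -0.999], [-1.0, 0.003, 0.0]]
ft_force: [-1.4, 0.8, 2.1]
grip_width: -0.0003
```

Call:
{"api": "play_rows", "payload": {
  "travel": [
    [0,0,-0.07]
  ],
  "rotation": [
    [0,0,0]
  ],
  "claw": [0]
}}

```text
time_s: 17.83
position: [0.5202, 0.0684, 0.0449]
tool_rot: [[0.004, 0.999, -0.034], [-0.0, -0.034, -0.999], [-1.0, 0.004, 0.0]]
ft_force: [-6.6, -0.7, 16.4]
grip_width: 0.0
```

Call:
{"api": "play_rows", "payload": {
  "travel": [
    [0,0,-0.07]
  ],
  "rotation": [
    [0,0,0]
  ],
  "claw": [0]
}}

```text
time_s: 17.92
position: [0.5202, 0.0684, 0.0449]
tool_rot: [[0.004, 0.999, -0.034], [-0.001, -0.034, -0.999], [-1.0, 0.004, 0.0]]
ft_force: [-5.6, 0.6, 12.7]
grip_width: 0.0001
```

Call:
{"api": "play_rows", "payload": {
  "travel": [
    [0.02,0,-0.09]
  ],
  "rotation": [
    [0,0,0]
  ],
  "claw": [0]
}}

```text
time_s: 18.0
position: [0.5203, 0.0683, 0.0449]
tool_rot: [[0.004, 0.999, -0.033], [-0.001, -0.033, -0.999], [-1.0, 0.004, 0.001]]
ft_force: [-6.9, 0.0, 15.0]
grip_width: 0.0002
```

Call:
{"api": "play_rows", "payload": {
  "travel": [
    [0.02,0,-0.09]
  ],
  "rotation": [
    [0,0,0]
  ],
  "claw": [0]
}}

```text
time_s: 18.08
position: [0.5203, 0.0683, 0.0449]
tool_rot: [[0.004, 0.999, -0.033], [-0.001, -0.033, -0.999], [-1.0, 0.005, 0.001]]
ft_force: [-6.9, -0.5, 12.6]
grip_width: 0.0003
```

Call:
{"api": "play_rows", "payload": {
  "travel": [
    [-0.02,0,-0.12]
  ],
  "rotation": [
    [0,0,0]
  ],
  "claw": [0]
}}

```text
time_s: 18.17
position: [0.5202, 0.0683, 0.0449]
tool_rot: [[0.006, 0.999, -0.033], [-0.001, -0.033, -0.999], [-1.0, 0.006, 0.001]]
ft_force: [-5.6, 0.3, 17.1]
grip_width: 0.0001
```

Call:
{"api": "play_rows", "payload": {
  "travel": [
    [-0.02,0,-0.12]
  ],
  "rotation": [
    [0,0,0]
  ],
  "claw": [0]
}}

```text
time_s: 18.25
position: [0.5203, 0.0683, 0.0449]
tool_rot: [[0.007, 0.999, -0.033], [-0.001, -0.033, -0.999], [-1.0, 0.007, 0.001]]
ft_force: [-5.3, -0.2, 14.4]
grip_width: -0.0001
```

Call:
{"api": "play_rows", "payload": {
  "travel": [
    [-0.02,0,-0.14],
    [-0.02,0,-0.14],
    [-0.02,0,-0.14]
  ],
  "rotation": [
    [0,0,0],
    [0,0,0],
    [0,0,0]
  ],
  "claw": [0,0,0]
}}

```text
time_s: 18.5
position: [0.5204, 0.0683, 0.0449]
tool_rot: [[0.012, 0.999, -0.032], [-0.002, -0.032, -0.999], [-1.0, 0.012, 0.002]]
ft_force: [-5.9, -0.2, 16.6]
grip_width: -0.0001
```

Call:
{"api": "play_rows", "payload": {
  "travel": [
    [-0.02,0,-0.14],
    [-0.02,0,-0.14],
    [-0.02,0,-0.14]
  ],
  "rotation": [
    [0,0,0],
    [0,0,0],
    [0,0,0]
  ],
  "claw": [0,0,0]
}}

```text
time_s: 18.75
position: [0.5205, 0.0683, 0.0449]
tool_rot: [[0.016, 0.999, -0.032], [-0.003, -0.032, -0.999], [-1.0, 0.017, 0.003]]
ft_force: [-5.3, 0.3, 17.5]
grip_width: -0.0002
```

Call:
{"api": "play_rows", "payload": {
  "travel": [
    [-0.02,0,-0.14],
    [-0.02,0,-0.14],
    [-0.02,0,-0.14]
  ],
  "rotation": [
    [0,0,0],
    [0,0,0],
    [0,0,0]
  ],
  "claw": [0,0,0]
}}

```text
time_s: 19.0
position: [0.5206, 0.0683, 0.0449]
tool_rot: [[0.021, 0.999, -0.032], [-0.004, -0.031, -0.999], [-1.0, 0.021, 0.003]]
ft_force: [-6.4, 0.4, 17.4]
grip_width: -0.0004
```

Call:
{"api": "play_rows", "payload": {
  "travel": [
    [-0.02,0,-0.14],
    [-0.02,0,-0.14],
    [-0.02,0,-0.14]
  ],
  "rotation": [
    [0,0,0],
    [0,0,0],
    [0,0,0]
  ],
  "claw": [0,0,0]
}}

```text
time_s: 19.25
position: [0.5207, 0.0683, 0.0449]
tool_rot: [[0.026, 0.999, -0.031], [-0.005, -0.031, -1.0], [-1.0, 0.026, 0.004]]
ft_force: [-5.6, -0.6, 17.3]
grip_width: -0.0002
```

Call:
{"api": "play_rows", "payload": {
  "travel": [
    [-0.02,0,-0.16],
    [-0.02,0,-0.17]
  ],
  "rotation": [
    [0,0,0],
    [0,0,0]
  ],
  "claw": [0,0]
}}

```text
time_s: 19.42
position: [0.5208, 0.0682, 0.0448]
tool_rot: [[0.03, 0.999, -0.031], [-0.005, -0.031, -1.0], [-1.0, 0.03, 0.004]]
ft_force: [-7.8, -0.2, 21.3]
grip_width: -0.0002
```

Call:
{"api": "play_rows", "payload": {
  "travel": [
    [-0.02,0,-0.17],
    [-0.02,0,-0.17],
    [-0.02,0,-0.17],
    [-0.02,0,-0.17],
    [-0.02,0,-0.17],
    [-0.02,0,-0.17],
    [-0.02,0,-0.17],
    [-0.02,0,-0.17]
  ],
  "rotation": [
    [0,0,0],
    [0,0,0],
    [0,0,0],
    [0,0,0],
    [0,0,0],
    [0,0,0],
    [0,0,0],
    [0,0,0]
  ],
  "claw": [0,0,0,0,0,0,0,0]
}}

```text
time_s: 20.08
position: [0.5212, 0.0682, 0.0449]
tool_rot: [[0.045, 0.999, -0.029], [-0.008, -0.029, -1.0], [-0.999, 0.045, 0.007]]
ft_force: [-6.7, -1.2, 19.9]
grip_width: 0.0
```

Call:
{"api": "play_rows", "payload": {
  "travel": [
    [0,0,0.3],
    [0,0,0.5],
    [0,0,1],
    [0,0,3],
    [0,0,3],
    [0,0,3],
    [-1,-2,3],
    [-1,-3,0],
    [-1,-3,0],
    [-1,-3,0],
    [-1,-3,0],
    [0,0,0]
  ],
  "rotation": [
    [0,0,0],
    [0,0,0],
    [0,0,0],
    [0,0,0],
    [0,0,0],
    [0,0,0],
    [0,0,0],
    [0,0,0],
    [0,0,0],
    [0,0,0],
    [0,0,0],
    [0,0,0]
  ],
  "claw": [0,0,0,0,0,0,0,0,0,0,0,0]
}}

```text
time_s: 21.08
position: [0.4703, -0.0764, 0.1918]
tool_rot: [[0.052, 0.998, -0.024], [-0.011, -0.024, -1.0], [-0.999, 0.052, 0.01]]
ft_force: [-0.1, 0.5, 0.6]
grip_width: -0.0001
```

```bash
python3 look.py scene 210 310 140 215 s12; python3 look.py top 200 340 140 245 t12
```

```text
8.0
[ 0.47073014 -0.07470475  0.19177619] [0.22539247 0.21212426 0.14366473]
5.714285714285714
[ 0.47106121 -0.07333628  0.19164585] [-0.5905545  -0.10586083  1.04358675]
```

View pics/s12.png

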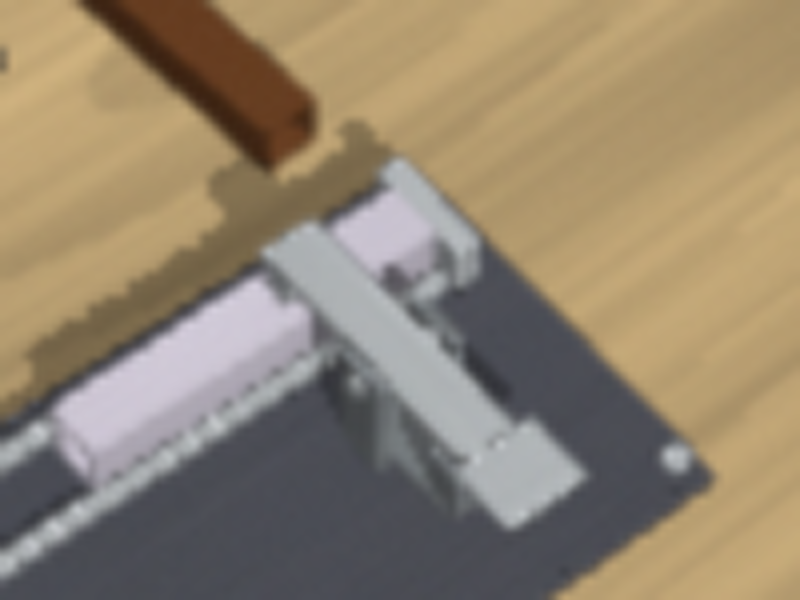

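View pics/t12.png

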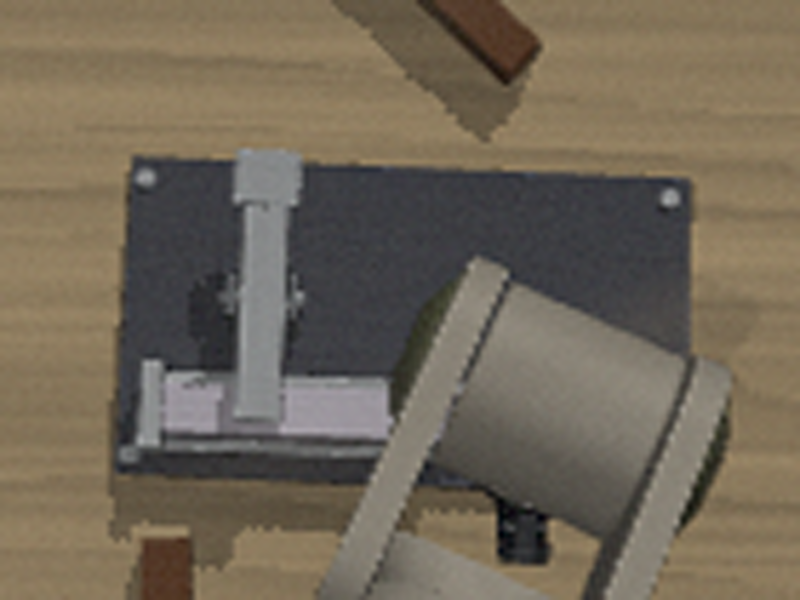

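The final views show the tube flush against the end stop, the rocker about level with its beak on the tube, and the robot well clear. Handing in.

```bash
python3 -c "
from rig import env
print(env.observe()['time_s']); print(env.close_job())"
```

```text
21.1833
the job is handed in; nothing more can be done
None
```

The job is done and handed in at 21.2 s. The tube is home and the rocker's beak rests on it, with the robot clear of everything.

- **Tail on its stop:** I pressed the tail until it met a firm 7–9 N, against about 2.5 N while it was turning. The wrist picture then gave a rocker angle of about 0.23 rad; the stop is at 0.25.
- **Tube home:** I pushed the tube under the raised beak to the end stop, which it met at 6–8 N. That was within 1 mm of where I predicted, and the pictures show no gap.
- **Beak pressed:** I pressed the beak for about 1 s at 17 N, then about 0.7 s at 20–21 N, vertical. Allowing for pivot friction and leverage, that is roughly 10–17 N on the tube. The highest total load I read was about 23 N, but the force is only reported at the end of each call.
- **After backing off:** the pictures show the beak still down on the tube and the tube still against the stop. I touched nothing else on the bench.

Two checks disagreed:
- **Fingertips:** they sat about 20 mm behind the reported TCP. I saw it in the pictures and at contact, and corrected for it.
- **Rocker angle:** the scene camera gave 0.19–0.21 rad for the tail-down angle, less than the wrist camera. I relied on the wrist fit together with the firm reaction.

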